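Unload the stone grinder and stack the sticks to dry

TASK

Wind the grinder's table right out to its stop by its traverse knob, lift the freshly trued sharpening sticks off it and stack them all on the drying rack as an open crosswise tower: two parallel sticks to a layer, centred on the rack and spaced apart like the rack's bearers, the first layer across the bearers and every next one across the layer below (an odd last stick goes by itself on one of the two places of its layer). Then wind the empty table fully home with the knob, and leave the basket, scissors and oil bottle where they are.

Things in the scene. Friction and masses are not known exactly. Their poses are not given: they have to be found in the camera images.
- grinder: Blue stone-truing grinder, fixed. Origin at bench level, on the middle line of its 290 mm wide bed, level with the middle of the sticks when the table is out. Its table slides along the grinder's y: home to +y, under a clear guard (from y = 82 mm on, top 110 mm and underside 106 mm above the bench: sticks cannot be lifted out there), out to -y. Wheel head and motor, 270 mm high, beyond y = 235 mm.
- feed_table (a joint): Travel of the aluminium table in m: 0 = home under the guard, 0.130 = right out against its end stop. Its top face is 60 mm above the bench. It stays where it is left; its knob drives it by a pinion on a fixed rack, 26 mm per radian.
- table_mid (a point): Middle of the area of the table where the sticks lie side by side along y, 55 mm apart, on the top face; moves with the table; axes as the grinder's. The knob's axis is 125 mm to its -y.
- feed_knob (a joint): Angle of the traverse knob in rad: 0 with the table home, growing clockwise seen from above to 5.0 with the table right out. Knob and table move together: clockwise sends them along the grinder's -y, 26 mm per radian, so the hand must travel with it; anticlockwise brings them back. Needs about 0.3 N m.
- knob_grip: Black upright bar on the traverse knob, gripped to turn it: 60 mm long (its x), 14 mm thick (its y), 30 mm high; origin at its centre on the knob's vertical axis, 98 mm above the bench. Turns with the knob and rides on the table. Below it is a disc of radius 30 mm, its top 15 mm below the bar's centre.
- rack: Wooden drying rack, loose, 0.9 kg: board 160 x 160 x 12 mm with two fixed bearers 22 mm wide along its y at x = -40 and +40 mm, tops 30 mm above the bench. Origin: centre of its underside. First layer of sticks: along its x, at y = -40 and +40 mm; second: along its y, at x = -40 and +40 mm; third as the first.
- basket: White plastic basket 150 x 220 x 60 mm holding scissors; a bystander. Origin at the centre of its underside.
- shears: Loose pair of scissors 180 mm long lying on the bench; a bystander. Origin at its pivot on the underside.
- oil_bottle: Yellow oil bottle with red cap, 56 mm across and 140 mm high, standing; a bystander. Origin at the centre of its underside.
- stick1: Sharpening stick, a plain square bar of abrasive 120 x 25 x 25 mm, about 0.19 kg, dark green. Origin at its centre, x along its length; any of its four long faces may be up. It may be absent.
- stick2: Sharpening stick, a plain square bar of abrasive 120 x 25 x 25 mm, about 0.19 kg, brown. Origin at its centre, x along its length; any of its four long faces may be up. It may be absent.
- stick3: Sharpening stick, a plain square bar of abrasive 120 x 25 x 25 mm, about 0.19 kg, cream. Origin at its centre, x along its length; any of its four long faces may be up. It may be absent.
- stick4: Sharpening stick, a plain square bar of abrasive 120 x 25 x 25 mm, about 0.19 kg, dark grey. Origin at its centre, x along its length; any of its four long faces may be up. It may be absent.
- stick5: Sharpening stick, a plain square bar of abrasive 120 x 25 x 25 mm, about 0.19 kg, dusty pink. Origin at its centre, x along its length; any of its four long faces may be up. It may be absent.

How it is judged:
By the outcome, as a careful person would: the job done as asked, in the order asked, and still so for the second after the job is handed in, with the robot touching nothing.
Of stick1, stick2, stick3, stick4, stick5 only 3 to 5 are there at a start; the rules pass over those that are not, and their reading is None.
At some moment in a run one of rack may be knocked a few centimetres aside while the robot is not near it.
Once in a run the grip may slacken for a moment while it holds something.
It also fails if it takes over 210 s, if anything falls off the work surface, if the arm or the gripper's body presses on something with over 40 N, if the wrist force passes 120 N, or if a joint passes its speed limit or range.

ROBOT

A 7-joint arm with a two-finger parallel gripper is mounted at the origin on the work surface. World frame = base frame: x ahead of the robot, y to its left, z up, the work surface at z = 0. Lengths are in m, angles in rad, forces in N, time in s.
With the tool pointing down it reaches from about 0.4 to 0.85 m from the base axis. Payload 10.4 kg.
Tool frame: the origin (TCP) lies on the centre line of the jaws, within the pads' length; the fingertips stand 8 mm ahead of it and the grasp point (between the pads) lies 11 mm behind it (r.finger_overhang is the distance from the TCP to the fingertips, in m); z points along the fingers, y is the line along which they close (so a half turn about z gives the same grasp; the last joint's range is limited). The gripper opens to 87 mm and grips with 3 to 60 N. Pads are 19 mm wide; open, the fingers measure 117 mm over their backs; the gripper's body (75 mm by 190 mm) begins 51 mm behind the grasp point.
Start: joints at [1.284, 0.332, -0.065, 1.46, 0.022, 1.35, -0.088], TCP at [0.163, -0.603, 0.231] pointing down, gripper open.
Joint ranges: [-2.6, 2.6], [-0.5, 2.12], [-1.47, 1.34], [0.16, 2.42], [-1.27, 4.41], [0.06, 2.06], [-2.6, 2.6]. Speed limits (rad/s): [2.22, 2.22, 2.79, 2.79, 3.14, 3.14, 3.14].

INTERFACE

Orientations are given as a unit quaternion [x, y, z, w].
In Python, from bench import r, vision gives the robot as it stands.
- The arm moves only by the tool drive_tool, never from a script. Its argument "series" is a list of rows, each a list of 2 entries, a list of its own where there are three numbers: the shift along the world's x, y, z in cm, then the turn about the world's z in degrees. A call has exactly 10 rows; each row shifts and turns the commanded pose from where the row before left it; what a row does not reach is not made up. A row lasts 1/8 s, in which the tool goes at most 62.5 mm and 10.7 degrees, less where a joint would pass 70% of its speed; a pose out of reach is approached as far as the arm can. A call with a gripper value outside its range is refused whole. "hand" is the closure, from 0 (fully open) to 1 (shut), set as the call begins (left out, the last holds). The fingers move at their own pace and stop on an object; "newtons" is the grip in N (left out, the last holds). Time passes only in rows, so rows that do not move let the fingers close, or fill a call up. It gives the time, the measured TCP pose, the force, the opening and the grip force at its end, in the units of the state.
- r.read_state(): the state, without advancing time (a new reading comes with each control period).
- vision.camera(name): name is "scene" or "top" or "wrist"; returns a dict with "color" (480x640x3 uint8, red, green, blue), "intrinsics" (3x3 intrinsics, pixels), "R" (3x3) and "t" (3): a world point X has camera coordinates R X + t; the wrist camera has in their place "mount" (4x4, takes a point from camera to tool coordinates, whose origin is the TCP and whose axes are the flange's). Camera axes: x right, y down, z forward; pixel columns grow to the right and rows downward; lengths in m; the calibration is good to about 2 mm. A picture is of the moment at which its call begins: read the wrist's pose just before it. There is no depth.
- r.close_job(): hands the job in; it is judged then, once.
The state is a dict: "time": time; "joint_positions": joint angles; "joint_vel": joint speeds; "joint_torque": joint torques, N m; "ee_pos": TCP position; "eef_rot": TCP orientation; "ft_force": force on the tool from outside, world axes, zero at the start; "torque": the same for the moment, N m; "width": finger opening in m; "grip_force": force on a finger pad.
Only numpy, scipy, OpenCV 4.12 (cv2) and the standard library are available. Lean on these libraries where they do the work, as an engineer would, in place of code of your own. Each camera call takes 0.05 s, during which the arm holds its last target. There are 200 camera calls.

## Working session

There is one attempt and no reset: what is moved stays moved. The work goes in short steps, Python scripts to look and compute and a tool call to move; the robot and the scene stay as the last step left them, time stands still between calls to the robot, and variables do not carry over. Pictures are saved under pics/ and viewed, at most 14 in all, crops included, and the job is handed in when it is done.

Besides the shell and the picture viewer there is one more tool, called after ">>>" by a JSON object that holds its "fn" and its "kwargs". drive_tool: Moves the arm, as the interface text tells. Its arguments: {"type":"object","properties":{"series":{"type":"array"},"hand":{"type":"number"},"newtons":{"type":"number"}},"required":["series"]}

```bash
ls; mkdir -p pics; python3 - <<'E'
from bench import r, vision
import cv2,json
s=r.read_state(); print(s)
for n in("top","scene"):
    c=vision.camera(n); cv2.imwrite(f"pics/{n}0.png",c["color"][:,:,::-1]); print(n,c["intrinsics"].tolist(),c["R"].tolist(),c["t"].tolist())
c=vision.camera("wrist");print(c["mount"],c["intrinsics"])
E
```

```text
pics
{'time': 0.0, 'joint_positions': array([ 1.28439256,  0.33288451, -0.06468447,  1.46096392,  0.02157876,
        1.34989881, -0.08848518]), 'joint_vel': array([ 0.00085267, -0.00123424, -0.00046205,  0.00039449, -0.00080951,
       -0.00074637,  0.0011152 ]), 'joint_torque': array([ 2.38829507e-04, -6.23245811e+01,  2.50645448e-02, -3.89894629e+01,
       -6.12170063e-02,  3.96849413e-02,  1.75347927e-04]), 'ee_pos': array([ 0.16286252, -0.60300625,  0.22973521]), 'eef_rot': array([ 9.91312173e-01,  1.31528106e-01, -1.22112811e-04, -7.19775732e-04]), 'ft_force': array([ 0.46861943,  0.78891806, -0.84919699]), 'torque': array([-0.03838622,  0.07826756, -0.01627996]), 'grip_force': 0.0, 'width': 0.08687769574385501}
top [[484.55002364438565, 0.0, 320.7754809442744], [0.0, 484.55002364438565, 238.34714371727495], [0.0, 0.0, 1.0]] [[-0.026566829983032055, -0.9992521560354198, 0.028095056561919778], [-0.9991485639388004, 0.025655645635095144, -0.03230998338097495], [0.03156502373965722, -0.028929509252858473, -0.9990829458912327]] [-0.13538997109384937, 0.532192015296078, 1.3924427267558233]
scene [[520.8262961721308, 0.0, 317.67327712353773], [0.0, 520.8262961721308, 239.45911614507511], [0.0, 0.0, 1.0]] [[0.7085831244163603, 0.705608243149393, 0.005192590102811569], [0.46143875746437996, -0.45779182662618007, -0.7599348107462868], [-0.5338391414106669, 0.5408730448764228, -0.6499785538185315]] [-0.31252410097506367, -0.23809480598461993, 1.5419462133088222]
[[ 8.69969275e-04 -9.62285716e-01 -2.72039416e-01  7.39579375e-02]
 [ 9.99999610e-01  8.79128211e-04  8.82093303e-05  6.31186684e-04]
 [ 1.54274947e-04 -2.72039387e-01  9.62286105e-01 -1.54852980e-01]
 [ 0.00000000e+00  0.00000000e+00  0.00000000e+00  1.00000000e+00]] [[430.57717476   0.         316.84015494]
 [  0.         430.57717476 239.35180976]
 [  0.           0.           1.        ]]
```

View pics/top0.png

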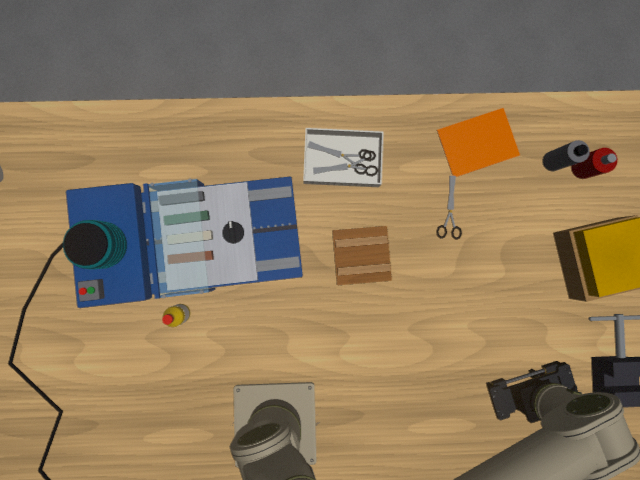

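View pics/scene0.png

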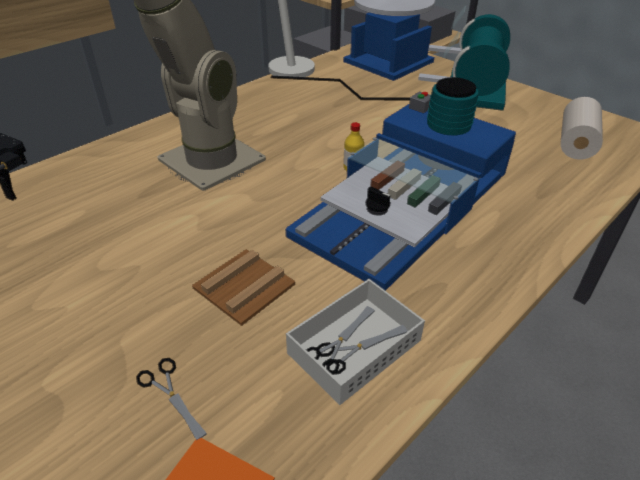

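```bash
cat > h.py <<'E'
from bench import r, vision
import cv2, numpy as np
from scipy.spatial.transform import Rotation as Rot
def ray(c,s=None):
    if "R" in c: R=np.array(c["R"]).T; return R, -R@np.array(c["t"])
    m=np.array(c["mount"]); W=Rot.from_quat(s["eef_rot"]).as_matrix()
    return W@m[:3,:3], W@m[:3,3]+s["ee_pos"]
def px2w(c,uv,z,s=None):
    R,o=ray(c,s); K=np.array(c["intrinsics"])
    d=R@np.linalg.inv(K)@np.array([uv[0],uv[1],1.0]); return o+d*(z-o[2])/d[2]
def w2px(c,X,s=None):
    R,o=ray(c,s); p=np.array(c["intrinsics"])@(R.T@(np.array(X)-o)); return p[:2]/p[2]
def snap(n,f=None):
    s=r.read_state(); c=vision.camera(n)
    if f: cv2.imwrite(f"pics/{f}.png",c["color"][:,:,::-1])
    return s,c
def yaw(s):
    m=Rot.from_quat(s["eef_rot"]).as_matrix(); return np.degrees(np.arctan2(m[1,0],m[0,0]))  # tool x axis; y axis (closing)=this-90
E
python3 - <<'E'
from h import *
s,c=snap("top")
P=lambda n,uv,z:print(n,np.round(px2w(c,uv,z)[:2],4))
P("knob",(233,232),.113)
for n,a,b in(("grey",(160,199),(204,197)),("green",(165,219),(209,216)),("cream",(167,240),(212,237)),("brown",(168,258),(214,256))):
    P(n,a,.085);P(n,b,.085)
for p in((333,229),(388,226),(392,283),(336,285)):P("rack",p,.012)
for p in((302,277),(291,178)):P("bed",p,.03)
P("tab",(241,183),.06);P("tab",(257,282),.06)
print(yaw(s))
im=c["color"][150:320,140:420,::-1]
cv2.imwrite("pics/crop1.png",cv2.resize(im,None,fx=2.8,fy=2.8,interpolation=cv2.INTER_CUBIC))
E
```

```text
knob [0.5482 0.0877]
grey [0.6445 0.2879]
grey [0.6472 0.1688]
green [0.5896 0.2753]
green [0.5949 0.1562]
cream [0.5324 0.2709]
cream [0.5374 0.1492]
brown [0.4834 0.269 ]
brown [0.4855 0.1448]
rack [ 0.5546 -0.1853]
rack [ 0.5593 -0.3455]
rack [ 0.3938 -0.352 ]
rack [ 0.3926 -0.1896]
bed [ 0.4193 -0.0923]
bed [ 0.7028 -0.0681]
tab [0.6871 0.0707]
tab [0.4103 0.0324]
15.11601216663478
```

View pics/crop1.png

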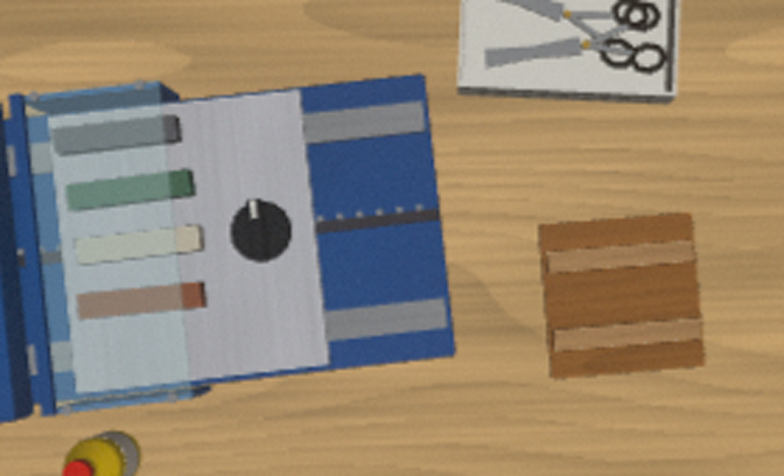

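>>> {"fn": "drive_tool", "kwargs": {"series": [[[5, 3, 0], 0], [[4.5, 4, 0], 0], [[4, 4.5, 0], 0], [[4, 4.5, 0], 0], [[3.5, 5, 0], 0], [[3.5, 5, 0], 0], [[3, 5.2, 0], 0], [[3, 5.2, 0], 0], [[2, 5.5, 0], 0], [[2, 5.5, 0], 0]], "hand": 0, "newtons": 30}}

```text
time: 1.45
ee_pos: [0.5084, -0.1276, 0.2306]
eef_rot: [0.991, 0.131, 0.0, 0.0]
ft_force: [0.8, 0.2, -0.2]
width: 0.087
grip_force: 0.0
```

>>> {"fn": "drive_tool", "kwargs": {"series": [[[2, 5, 0], 0], [[2, 5, 0], 0], [[0, 5, 0], 0], [[0, 4.5, 0], 0], [[0, 2.2, 0], 0], [[0, 0, 0], 0], [[0, 0, 0], 0], [[0, 0, 0], 0], [[0, 0, 0], 0], [[0, 0, 0], 0]]}}

```text
time: 2.7
ee_pos: [0.548, 0.0872, 0.2306]
eef_rot: [0.991, 0.131, 0.0, 0.0]
ft_force: [0.4, 0.0, 0.4]
width: 0.087
grip_force: 0.0
```

```bash
python3 - <<'E'
from h import *
s,c=snap("wrist","w1"); print(s["ee_pos"],yaw(s),s["joint_positions"],s["time"])
E
```

```text
[0.5480336  0.08720311 0.23058351] 15.083605762269716 [ 0.30776117  0.23586815 -0.63471829  1.62239441  0.14334811  1.33041284
 -1.65549378] 2.7
```

View pics/w1.png

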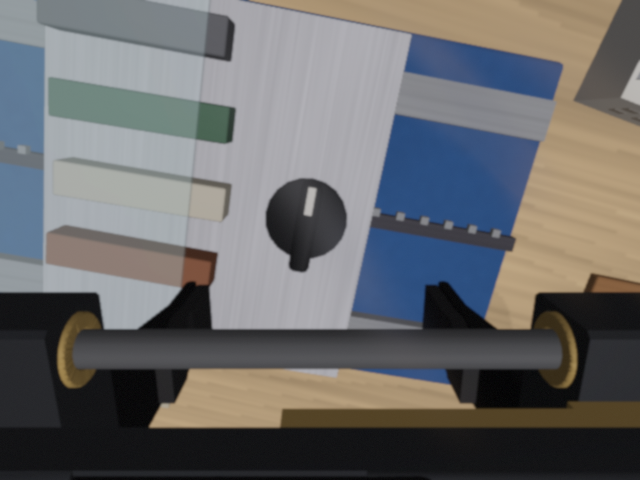

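```bash
python3 - <<'E'
from h import *
s,c=snap("wrist")
P=lambda n,uv,z:(print(n,np.round(px2w(c,uv,z,s),4)),px2w(c,uv,z,s))[1]
a=P("bar+",(311,188),.113);b=P("bar-",(299,260),.113);d=a-b;print("bar ang",np.degrees(np.arctan2(d[1],d[0])),np.linalg.norm(d),(a+b)/2)
P("disc",(306,218),.083)
a=P("t",(411,34),.06);b=P("t",(352,316),.06);d=a-b;print(np.degrees(np.arctan2(d[1],d[0])))
a=P("bed",(561,63),.03);b=P("bed",(487,313),.03);d=a-b;print(np.degrees(np.arctan2(d[1],d[0])))
for n,p,q in(("grey",(231,20),(45,0)),("green",(233,107),(52,80)),("cream",(228,184),(58,160)),("brown",(213,250),(60,228))):
    a=P(n,p,.085);b=P(n,q,.085);d=b-a;print(np.degrees(np.arctan2(d[1],d[0])),np.linalg.norm(d))
E
```

```text
bar+ [0.577  0.0983 0.113 ]
bar- [0.5283 0.0936 0.113 ]
bar ang 5.5210623812147075 0.048931595884554216 [0.55267957 0.09597422 0.113     ]
disc [0.5504 0.0954 0.083 ]
t [0.6904 0.0576 0.06  ]
t [0.4748 0.0367 0.06  ]
5.548608229261454
bed [ 0.7076 -0.0646  0.03  ]
bed [ 0.4961 -0.0863  0.03  ]
5.851185596331718
grey [0.6628 0.1741 0.085 ]
grey [0.6436 0.2889 0.085 ]
99.53164322593041 0.11648888287813591
green [0.6116 0.1618 0.085 ]
green [0.5971 0.28   0.085 ]
96.96208968653598 0.11912228213175931
cream [0.5602 0.1543 0.085 ]
cream [0.5459 0.2708 0.085 ]
97.01910743063605 0.1174054301300781
brown [0.51   0.1549 0.085 ]
brown [0.4975 0.2645 0.085 ]
96.49894200483294 0.11028076447714767
```

>>> {"fn": "drive_tool", "kwargs": {"series": [[[0.25, 0.83, 0], 10.65], [[0, 0, 0], 10.65], [[0, 0, 0], 10.65], [[0, 0, 0], 10.65], [[0, 0, 0], 10.65], [[0, 0, 0], 10.65], [[0, 0, 0], 10.65], [[0, 0, 0], 10.65], [[0, 0, 0], 10.65], [[0, 0, 0], 10.65]], "hand": 0.4}}

```text
time: 4.05
ee_pos: [0.5505, 0.0959, 0.2306]
eef_rot: [0.485, 0.874, 0.0, 0.0]
ft_force: [0.6, -1.0, 0.2]
width: 0.0521
grip_force: 0.0
```

>>> {"fn": "drive_tool", "kwargs": {"series": [[[0, 0, 0], 10.65], [[0, 0, 0], 10.65], [[0, 0, 0], 10.65], [[0, 0, 0], 10.65], [[0, 0, -2], 10.65], [[0, 0, -3], 10.65], [[0, 0, -3], 0], [[0, 0, -2], 0], [[0, 0, 0], 0], [[0, 0, 0], 0]]}}

```text
time: 5.3
ee_pos: [0.5511, 0.0962, 0.1317]
eef_rot: [-0.048, 0.999, 0.0, 0.001]
ft_force: [1.0, -0.6, 1.1]
width: 0.0521
grip_force: 0.0
```

```bash
python3 - <<'E'
from h import *
s,c=snap("wrist","w2"); print(s["ee_pos"],yaw(s),s["joint_positions"],s["time"])
s,c=snap("scene"); cv2.imwrite("pics/s2.png",cv2.resize(c["color"][100:300,270:530,::-1],None,fx=3,fy=3))
E
```

```text
[0.55107778 0.0962341  0.13165344] -174.48552120886526 [ 0.57160484  0.45486073 -1.02021951  1.7201002   0.41356041  1.20023868
  1.11027111] 5.3
```

View pics/w2.png

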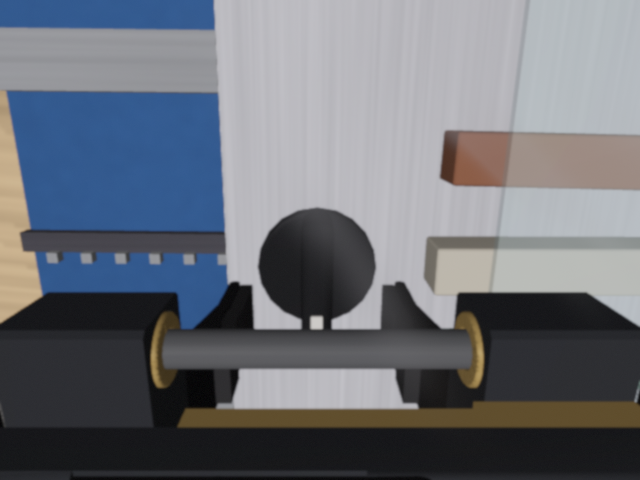

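>>> {"fn": "drive_tool", "kwargs": {"series": [[[-0.05, -0.05, -2], 0], [[0, 0, -1.5], 0], [[0, 0, 0], 0], [[0, 0, 0], 0], [[0, 0, 0], 0], [[0, 0, 0], 0], [[0, 0, 0], 0], [[0, 0, 0], 0], [[0, 0, 0], 0], [[0, 0, 0], 0]]}}

```text
time: 6.65
ee_pos: [0.55, 0.0954, 0.0956]
eef_rot: [-0.048, 0.999, 0.0, -0.0]
ft_force: [0.5, 0.0, 0.7]
width: 0.0523
grip_force: 0.0
```

>>> {"fn": "drive_tool", "kwargs": {"series": [[[0, 0, 0], 0], [[0, 0, 0], 0], [[0, 0, 0], 0], [[0, 0, 0], 0], [[0, 0, 0], 0], [[0, 0, 0], 0], [[0.02, -0.226, 0], -5], [[0.044, -0.452, 0], -10], [[0.044, -0.452, 0], -10], [[0.044, -0.452, 0], -10]], "hand": 1, "newtons": 40}}

```text
time: 7.9
ee_pos: [0.5512, 0.08, 0.0956]
eef_rot: [0.257, 0.966, 0.0, -0.0]
ft_force: [-1.3, 2.2, -0.7]
width: 0.0138
grip_force: 40.0
```

```bash
python3 - <<'E'
from h import *
s=r.read_state(); print(s)
E
```

```text
{'time': 7.9, 'joint_positions': array([ 0.493633  ,  0.44162703, -0.87326228,  1.76275984,  0.37325716,
        1.11303016,  0.55061522]), 'joint_vel': array([-0.13053603, -0.10729763,  0.27196504,  0.01754341, -0.16880505,
       -0.05499871, -1.20415147]), 'joint_torque': array([  2.77675733, -51.42238855, -11.68222815, -34.17606354,
         0.96336979,   0.21780998,   2.29885876]), 'ee_pos': array([0.5512426 , 0.08002509, 0.0956062 ]), 'eef_rot': array([ 2.56667787e-01,  9.66499654e-01,  1.73863087e-04, -1.90619087e-04]), 'ft_force': array([-1.27567627,  2.23671463, -0.68304119]), 'torque': array([0.53611502, 0.07150048, 0.26096557]), 'grip_force': 40.02592516131699, 'width': 0.013813183524417048}
```

>>> {"fn": "drive_tool", "kwargs": {"series": [[[0.044, -0.452, 0], -10], [[0.044, -0.452, 0], -10], [[0.044, -0.452, 0], -10], [[0.044, -0.452, 0], -10], [[0.044, -0.452, 0], -10], [[0.044, -0.452, 0], -10], [[0.044, -0.452, 0], -10], [[0.044, -0.452, 0], -10], [[0.044, -0.452, 0], -10], [[0.044, -0.452, 0], -10]]}}

```text
time: 9.15
ee_pos: [0.5544, 0.0346, 0.0955]
eef_rot: [0.905, 0.425, -0.002, -0.0]
ft_force: [-8.8, 2.3, 6.7]
width: 0.0136
grip_force: 40.0
```

>>> {"fn": "drive_tool", "kwargs": {"series": [[[0.044, -0.452, 0], -10], [[0.044, -0.452, 0], -10], [[0.044, -0.452, 0], -10], [[0.022, -0.226, 0], -5], [[0, 0, 0], 0], [[0, 0, 0], 0], [[0, 0, 0], 0], [[0, 0, 0], 0], [[0, 0, 0], 0], [[0, 0, 0], 0]]}}

```text
time: 10.4
ee_pos: [0.5556, 0.0189, 0.0955]
eef_rot: [0.991, 0.135, -0.002, -0.0]
ft_force: [-9.7, 1.1, 9.2]
width: 0.0134
grip_force: 40.0
```

```bash
python3 - <<'E'
from h import *
s=r.read_state(); print(yaw(s),s["joint_positions"],s["ft_force"],s["torque"],s["ee_pos"])
E
```

```text
15.524142136051466 [ 0.2668479   0.33783369 -0.44978686  1.77906488  0.16500163  1.06604523
 -1.54136571] [-9.71691986  1.0620293   9.15039015] [ 0.40600924  2.19531191 -0.21806417] [0.55556491 0.01886987 0.09548807]
```

>>> {"fn": "drive_tool", "kwargs": {"series": [[[0, 0, 0], 0], [[0, 0, 0], 0], [[0, 0, 0], 0], [[0, 0, 2], 0], [[0, 0, 2], 10], [[0, 0, 0], 10], [[0, 0, 0], 10], [[0, 0, 0], 10], [[0, 0, 0], 10], [[0, 0, 0], 10]], "hand": 0}}

```text
time: 11.65
ee_pos: [0.5575, 0.0184, 0.1356]
eef_rot: [0.789, 0.615, 0.0, 0.0]
ft_force: [0.4, 0.4, 0.3]
width: 0.0866
grip_force: 0.0
```

>>> {"fn": "drive_tool", "kwargs": {"series": [[[0, 0, 0], 10], [[0, 0, 0], 10], [[0, 0, 0], 10], [[0, 0, 0], 10], [[0, 0, 0], 10], [[0, 0, 0], 10], [[0, 0, 0], 10], [[0, 0, 0], 10], [[0, 0, 0], 10], [[0, 0, 0], 10]]}}

```text
time: 12.9
ee_pos: [0.5576, 0.0184, 0.1356]
eef_rot: [0.036, 0.999, -0.0, 0.0]
ft_force: [0.2, 1.2, -0.3]
width: 0.087
grip_force: 0.0
```

>>> {"fn": "drive_tool", "kwargs": {"series": [[[0, 0, 0], 10], [[0, 0, 0], 10], [[0, 0, 0], 0], [[0, 0, 0], 0], [[0, 0, 0], 0], [[0, 0, 0], 0], [[0, 0, 0], 0], [[0, 0, 0], 0], [[0, 0, 0], 0], [[0, 0, 0], 0]]}}

```text
time: 14.15
ee_pos: [0.5574, 0.0186, 0.1356]
eef_rot: [-0.135, 0.991, 0.0, -0.0]
ft_force: [0.4, 0.7, 0.2]
width: 0.0869
grip_force: 0.0
```

```bash
python3 - <<'E'
from h import *
s,c=snap("wrist","w3"); print(yaw(s),s["joint_positions"],s["ft_force"],s["ee_pos"])
E
```

```text
-164.4913908937353 [ 0.66395199  0.41637547 -0.9489201   1.72121684  0.36154039  1.1918186
  1.46032766] [0.39439563 0.69530293 0.21866704] [0.55743655 0.01855903 0.13555848]
```

View pics/w3.png

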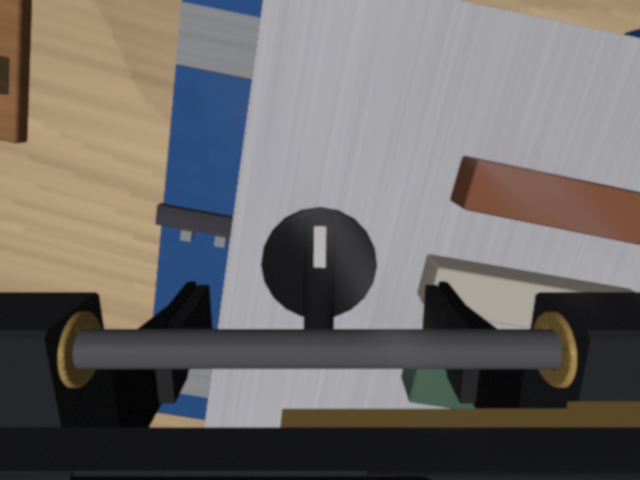

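>>> {"fn": "drive_tool", "kwargs": {"series": [[[-0.18, 0, -2], 0], [[0, 0, -2], 0], [[0, 0, 0], 0], [[0, 0, 0], 0], [[0, 0, 0], 0], [[0, 0, 0], 0], [[0, 0, 0], 0], [[0, 0, 0], 0], [[0, 0, 0], 0], [[0, 0, 0], 0]], "hand": 0.3}}

```text
time: 15.45
ee_pos: [0.5556, 0.0186, 0.0956]
eef_rot: [-0.135, 0.991, 0.0, -0.0]
ft_force: [-0.2, 0.1, -1.0]
width: 0.0608
grip_force: 0.0
```

>>> {"fn": "drive_tool", "kwargs": {"series": [[[0, 0, 0], 0], [[0, 0, 0], 0], [[0, 0, 0], 0], [[0, 0, 0], 0], [[0, 0, 0], 0], [[0, 0, 0], 0], [[0.02, -0.226, 0], -5], [[0.044, -0.452, 0], -10], [[0.044, -0.452, 0], -10], [[0.044, -0.452, 0], -10]], "hand": 1}}

```text
time: 16.7
ee_pos: [0.5569, 0.0036, 0.0956]
eef_rot: [0.171, 0.985, 0.0, -0.0]
ft_force: [-0.7, 2.9, -0.8]
width: 0.0133
grip_force: 40.0
```

>>> {"fn": "drive_tool", "kwargs": {"series": [[[0.044, -0.452, 0], -10], [[0.044, -0.452, 0], -10], [[0.044, -0.452, 0], -10], [[0.044, -0.452, 0], -10], [[0.044, -0.452, 0], -10], [[0.044, -0.452, 0], -10], [[0.044, -0.452, 0], -10], [[0.044, -0.452, 0], -10], [[0, 0, 0], 0], [[0, 0, 0], 0]]}}

```text
time: 17.95
ee_pos: [0.5606, -0.0326, 0.0956]
eef_rot: [0.762, 0.648, 0.0, -0.0]
ft_force: [-1.0, 4.6, 2.6]
width: 0.0137
grip_force: 40.0
```

```bash
python3 - <<'E'
from h import *
s,c=snap("top"); print(yaw(s),s["joint_positions"],s["ft_force"],s["torque"],s["ee_pos"])
E
```

```text
80.75421846871328 [ 0.43945036  0.36368005 -0.54889203  1.76344242  0.21185678  1.07381903
 -0.34338592] [-0.98988285  4.62221041  2.5636463 ] [ 0.99056871  0.21163624 -0.38504234] [ 0.56056806 -0.03256941  0.09558567]
```

>>> {"fn": "drive_tool", "kwargs": {"series": [[[0.01, -0.09, 0], -2], [[0.005, -0.05, 0], -1], [[0, 0, 0], -1], [[0, 0, 0], -1], [[0, 0, 0], -1], [[0, 0, 0], 0], [[0, 0, 0], 0], [[0, 0, 0], 0], [[0, 0, 0], 0], [[0, 0, 0], 0]]}}

```text
time: 19.25
ee_pos: [0.5606, -0.0337, 0.0956]
eef_rot: [0.794, 0.607, 0.0, -0.0]
ft_force: [-2.6, 5.0, 2.0]
width: 0.0142
grip_force: 39.9
```

```bash
python3 - <<'E'
from h import *
s=r.read_state(); print(yaw(s),s["joint_positions"],s["ft_force"],s["torque"],s["ee_pos"])
E
```

```text
74.78984483569775 [ 0.42743576  0.36086475 -0.53191488  1.76376636  0.20453907  1.0726687
 -0.44018754] [-2.58683153  5.03286604  2.04826858] [1.13085202 0.46801473 0.57715467] [ 0.5605665  -0.03370251  0.09555313]
```

>>> {"fn": "drive_tool", "kwargs": {"series": [[[0, 0, 0], 0], [[0, 0, 0], 0], [[0, 0, 0], 0], [[0, 0, 4], 0], [[0, 0, 5], 0], [[0, 3, 5], 10], [[-0.6, 5, 1], 10.8], [[-0.6, 4.4, 0], 0], [[0, 0, 0], 0], [[0, 0, 0], 0]], "hand": 0, "newtons": 30}}

```text
time: 20.5
ee_pos: [0.549, 0.0882, 0.2454]
eef_rot: [0.674, 0.739, -0.0, 0.0]
ft_force: [0.9, 0.6, 0.4]
width: 0.0867
grip_force: 0.0
```

>>> {"fn": "drive_tool", "kwargs": {"series": [[[0, 0, 0], 0], [[0, 0, 0], 0], [[0, 0, 0], 0], [[0, 0, 0], 0], [[0, 0, 0], 0], [[0, 0, 0], 0], [[0, 0, 0], 0], [[0, 0, 0], 0], [[0, 0, 0], 0], [[0, 0, 0], 0]], "hand": 0.48}}

```text
time: 21.75
ee_pos: [0.5488, 0.0892, 0.2456]
eef_rot: [0.674, 0.739, 0.0, 0.0]
ft_force: [-0.3, -0.2, -0.7]
width: 0.0454
grip_force: 0.0
```

```bash
python3 - <<'E'
from h import *
s,c=snap("wrist","w4"); print(yaw(s),s["joint_positions"],s["ft_force"],s["ee_pos"])
E
```

```text
95.25766328860608 [ 0.33399706  0.23551494 -0.67113525  1.59604953  0.14891087  1.36199274
 -0.26286528] [-0.29689573 -0.15795003 -0.73780717] [0.54883042 0.089174   0.24557891]
```

View pics/w4.png

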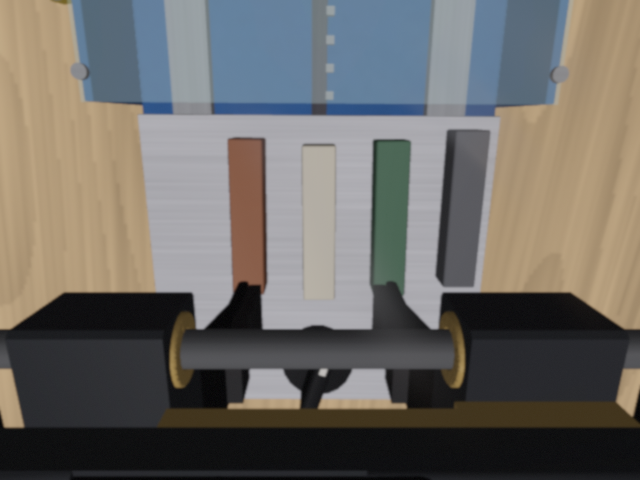

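```bash
python3 - <<'E'
from h import *
s,c=snap("wrist")
for n,f,q in(("brown",(246,138.5),(250,287)),("cream",(319,145),(319,292)),("green",(391,140.5),(388,285)),("grey",(468,130.5),(459,280))):
    a=px2w(c,q,.085,s);b=px2w(c,f,.085,s);d=b-a;print(n,np.round((a+b)/2,4),np.degrees(np.arctan2(d[1],d[0])),np.linalg.norm(d))
# segment: print transitions along columns
g=c["color"].astype(int)
for n,x in(("brown",247),("cream",319),("green",390),("grey",464)):
    col=g[:,x].sum(1); print(n,[(i,col[i+1]-col[i-1]) for i in range(115,305) if abs(col[i+1]-col[i-1])>60])
E
```

```text
brown [0.4969 0.087  0.085 ] 94.33774278637348 0.11372024827225781
cream [0.5502 0.0876 0.085 ] 95.38639368597246 0.11336739808195212
green [0.6024 0.097  0.085 ] 96.76284424169648 0.11062209519153028
grey [0.6564 0.1076 0.085 ] 97.20091671993823 0.11337322100590556
brown [(115, np.int64(128)), (136, np.int64(-137)), (137, np.int64(-203)), (138, np.int64(-131)), (140, np.int64(62)), (280, np.int64(-68)), (281, np.int64(-122)), (282, np.int64(-122)), (283, np.int64(-70))]
cream [(115, np.int64(205)), (116, np.int64(132)), (142, np.int64(-95)), (143, np.int64(-167)), (144, np.int64(-91)), (145, np.int64(97)), (146, np.int64(152)), (147, np.int64(86))]
green [(115, np.int64(176)), (116, np.int64(145)), (137, np.int64(-61)), (138, np.int64(-178)), (139, np.int64(-252)), (140, np.int64(-122)), (280, np.int64(-84)), (281, np.int64(-99))]
grey [(116, np.int64(96)), (117, np.int64(86)), (128, np.int64(-128)), (129, np.int64(-181)), (130, np.int64(-104)), (285, np.int64(67)), (286, np.int64(141)), (287, np.int64(150)), (288, np.int64(83)), (291, np.int64(-187)), (292, np.int64(-301)), (293, np.int64(-257)), (294, np.int64(-102))]
```

```bash
python3 - <<'E'
from h import *
s,c=snap("wrist")
for n,f,q in(("brown",(246,138.5),(252,293)),("cream",(319,145),(319,298)),("green",(391,140),(388,292)),("grey",(468,130),(459,286.5))):
    a=px2w(c,q,.085,s);b=px2w(c,f,.085,s);d=b-a;print(n,np.round((a+b)/2,4),np.degrees(np.arctan2(d[1],d[0])),np.linalg.norm(d))
s,c=snap("top","t4")
E
```

```text
brown [0.4978 0.0846 0.085 ] 95.03547212484013 0.11878186655248377
cream [0.5505 0.0851 0.085 ] 95.38444578687752 0.11847902746913659
green [0.6028 0.0942 0.085 ] 96.82052993946749 0.11688640205886354
grey [0.6569 0.1051 0.085 ] 97.35654558577848 0.11918185533181683
```

View pics/t4.png

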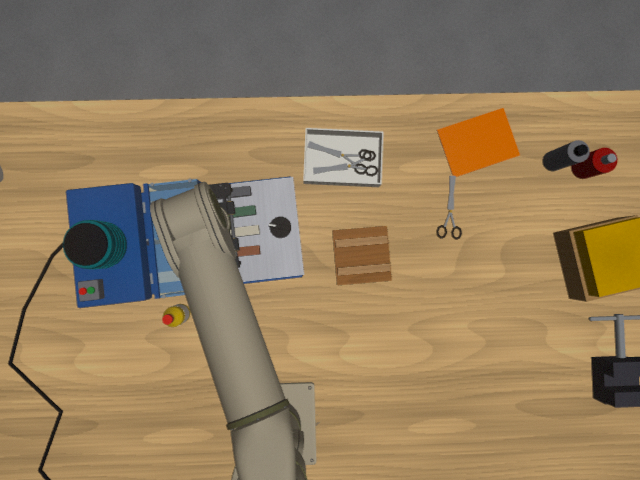

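>>> {"fn": "drive_tool", "kwargs": {"series": [[[-2.5, -0.2, 0], 0], [[-2.6, -0.2, -2], 0], [[0, 0, -4], 0], [[0, 0, -4], 0], [[0, 0, -4], 0], [[0, 0, -2.4], 0], [[0, 0, -1], 0], [[0, 0, 0], 0], [[0, 0, 0], 0], [[0, 0, 0], 0]]}}

```text
time: 23.2
ee_pos: [0.4985, 0.0852, 0.0725]
eef_rot: [0.674, 0.739, 0.001, 0.001]
ft_force: [1.3, -0.3, -0.7]
width: 0.0455
grip_force: 0.0
```

>>> {"fn": "drive_tool", "kwargs": {"series": [[[0, 0, 0], 0], [[0, 0, 0], 0], [[0, 0, 0], 0], [[0, 0, 0], 0], [[0, 0, 0], 0], [[0, 0, 0], 0], [[0, 0, 0], 0], [[0, 0, 2], 0], [[0, 0, 3], 0], [[0, 0, 3], 0]], "hand": 1}}

```text
time: 24.45
ee_pos: [0.4977, 0.0852, 0.152]
eef_rot: [0.674, 0.739, 0.0, -0.0]
ft_force: [0.2, 0.0, -1.2]
width: 0.0246
grip_force: 29.9
```

>>> {"fn": "drive_tool", "kwargs": {"series": [[[0, -1, 5], -9], [[-1, -3.3, 4], -10], [[-1, -4, 1], -10], [[-1.2, -4.5, 0], -10], [[-1.2, -4.5, 0], -10], [[-1.2, -4.5, 0], -10], [[-1.2, -4.5, 0], -10], [[-1, -4, 0], -10], [[-1, -3, 0], -10], [[-1, -2, 0], -4]], "newtons": 45}}

```text
time: 25.7
ee_pos: [0.3992, -0.2691, 0.2511]
eef_rot: [1.0, 0.018, -0.0, -0.0]
ft_force: [1.0, 0.7, -1.9]
width: 0.0245
grip_force: 45.3
```

>>> {"fn": "drive_tool", "kwargs": {"series": [[[0, 0, 0], 0], [[0, 0, 0], 0], [[0, 0, 0], 0], [[0, 0, 0], 0], [[0, 0, 0], 0], [[0, 0, 0], 0], [[0, 0, 0], 0], [[0, 0, 0], 0], [[0, 0, 0], 0], [[0, 0, 0], 0]]}}

```text
time: 26.95
ee_pos: [0.3998, -0.2678, 0.2515]
eef_rot: [1.0, 0.02, -0.0, 0.0]
ft_force: [0.0, 1.1, -2.1]
width: 0.0246
grip_force: 45.3
```

```bash
python3 - <<'E'
from h import *
s,c=snap("wrist","w5"); print(yaw(s),s["joint_positions"],s["ft_force"],s["ee_pos"])
E
```

```text
2.2571689218770747 [ 0.77922299  0.01831839 -0.28590073  1.78210605  0.00534716  1.34195397
 -1.03924685] [ 0.01466705  1.13180181 -2.10050081] [ 0.39980946 -0.26780767  0.25154272]
```

View pics/w5.png

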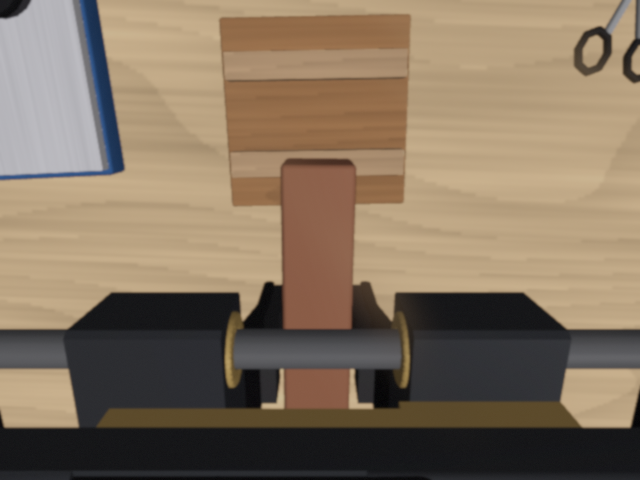

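```bash
cat >> h.py <<'E'
def rackfit(c,s,px,z=.012):
    """corners px: far-left, far-right, near-right, near-left as seen (world +x = far, +y = left)"""
    P=np.array([px2w(c,p,z,s)[:2] for p in px]); ctr=P.mean(0)
    d=P[0]+P[1]-P[2]-P[3]; a=np.degrees(np.arctan2(d[1],d[0]))
    e=P[0]+P[3]-P[1]-P[2]; b=np.degrees(np.arctan2(e[1],e[0]))-90
    return ctr,a,b,np.linalg.norm(d)/2,np.linalg.norm(e)/2
E
python3 - <<'E'
from h import *
s,c=snap("wrist")
print(rackfit(c,s,[(221,18),(410,14),(403,203),(233,206)]))
for p in((224,66),(409,64),(404,163),(230,166)): print(px2w(c,p,.030,s))
print(px2w(c,(318,166),s["ee_pos"][2]+.0128,s)-s["ee_pos"])
E
```

```text
(array([ 0.47561575, -0.26544939]), np.float64(3.1019724699683833), np.float64(3.3699870233533176), np.float64(0.1590018880078791), np.float64(0.15758558707189796))
[ 0.51136647 -0.18831771  0.03      ]
[ 0.51895952 -0.33894292  0.03      ]
[ 0.43921899 -0.34247737  0.03      ]
[ 0.43058533 -0.19202989  0.03      ]
[0.05887422 0.00125316 0.0128    ]
```

>>> {"fn": "drive_tool", "kwargs": {"series": [[[4, -2, 0], 0.95], [[3.9, -1.75, -3], 0], [[0, 0, -5], 0], [[0, 0, -5], 0], [[0, 0, -4], 0], [[0, 0, -2], 0], [[0, 0, -1], 0], [[0, 0, -0.6], 0], [[0, 0, -0.3], 0], [[0, 0, 0], 0]]}}

```text
time: 28.3
ee_pos: [0.4791, -0.3055, 0.0431]
eef_rot: [1.0, 0.028, 0.0, 0.0]
ft_force: [0.5, 0.5, -0.9]
width: 0.0245
grip_force: 45.3
```

>>> {"fn": "drive_tool", "kwargs": {"series": [[[0, 0, 0], 0], [[0, 0, 0], 0], [[0, 0, 0], 0], [[0, 0, 0], 0], [[0, 0, 0], 0], [[0, 0, 0], 0], [[0, 0, 0], 0], [[0, 0, 0], 0], [[0, 0, 0], 0], [[0, 0, 0], 0]]}}

```text
time: 29.55
ee_pos: [0.4788, -0.3053, 0.0426]
eef_rot: [1.0, 0.028, 0.0, 0.0]
ft_force: [-0.2, -0.4, -1.9]
width: 0.0248
grip_force: 45.3
```

>>> {"fn": "drive_tool", "kwargs": {"series": [[[0, 0, 0], 0], [[0, 0, 0], 0], [[0, 0, 0], 0], [[0, 0, 0], 0], [[0, 0, 2], 0], [[0, 0, 4], 0], [[0, 0, 5], 0], [[0, 2, 5], 10], [[0.8, 4, 0], 10], [[0.8, 5, 0], 10]], "hand": 0.48}}

```text
time: 30.8
ee_pos: [0.4951, -0.195, 0.2033]
eef_rot: [0.958, 0.288, 0.001, 0.001]
ft_force: [1.1, -0.2, -0.4]
width: 0.0448
grip_force: 0.0
```

>>> {"fn": "drive_tool", "kwargs": {"series": [[[0.8, 5, 0], 10], [[0.8, 5, 0], 10], [[0.8, 5, 0], 10], [[0.8, 5, 0], 10], [[0.8, 4, 0], 10], [[0.8, 2, -2], 10], [[0.8, 2, -2], 2.2], [[0, 0, -3], 0], [[0, 0, 0], 0], [[0, 0, 0], 0]]}}

```text
time: 32.05
ee_pos: [0.5513, 0.0845, 0.1337]
eef_rot: [0.673, 0.74, 0.0, 0.0]
ft_force: [-0.3, -0.2, 0.4]
width: 0.0453
grip_force: 0.0
```

```bash
python3 - <<'E'
from h import *
s,c=snap("wrist","w6"); print(yaw(s),s["joint_positions"],s["ft_force"],s["ee_pos"])
s,c=snap("top"); cv2.imwrite("pics/t6.png",cv2.resize(c["color"][120:320,140:420,::-1],None,fx=2.8,fy=2.8))
E
```

```text
95.37836751221154 [ 0.36057637  0.34255578 -0.70492491  1.73255117  0.24068198  1.15367633
 -0.31996769] [-0.27213125 -0.16607033  0.39693007] [0.55131654 0.08449996 0.13368066]
```

View pics/t6.png

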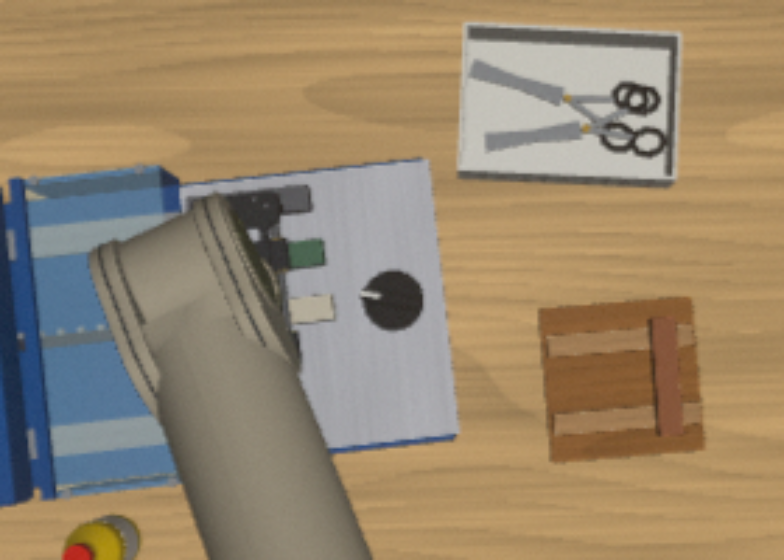

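>>> {"fn": "drive_tool", "kwargs": {"series": [[[-0.1, 0, -3], 0], [[0, 0, -2.1], 0], [[0, 0, -1], 0], [[0, 0, 0], 0], [[0, 0, 0], 0], [[0, 0, 0], 0], [[0, 0, 0], 0], [[0, 0, 0], 0], [[0, 0, 0], 0], [[0, 0, 0], 0]]}}

```text
time: 33.4
ee_pos: [0.5498, 0.0847, 0.0716]
eef_rot: [0.673, 0.74, 0.0, -0.0]
ft_force: [0.5, 1.0, -0.3]
width: 0.045
grip_force: 0.0
```

>>> {"fn": "drive_tool", "kwargs": {"series": [[[0, 0, 0], 0], [[0, 0, 0], 0], [[0, 0, 0], 0], [[0, 0, 0], 0], [[0, 0, 0], 0], [[0, 0, 0], 0], [[0, 0, 2], 0], [[0, 0, 4], 0], [[0, 0, 4], 0], [[0, 0, 4], 0]], "hand": 1}}

```text
time: 34.65
ee_pos: [0.5496, 0.0849, 0.2142]
eef_rot: [0.673, 0.74, 0.0, 0.0]
ft_force: [1.0, 0.0, -1.7]
width: 0.0248
grip_force: 45.0
```

>>> {"fn": "drive_tool", "kwargs": {"series": [[[0, -1, 3], -9], [[-1.5, -3.3, 1], -10], [[-1.5, -4, 0], -10], [[-1.8, -4.5, 0], -10], [[-1.8, -4.5, 0], -10], [[-1.8, -4.5, 0], -10], [[-1.8, -4.5, 0], -10], [[-1.8, -4, 0], -10], [[-1.5, -2.5, 0], -10], [[-1.5, -2, 0], -3.2]]}}

```text
time: 35.9
ee_pos: [0.3992, -0.264, 0.2526]
eef_rot: [1.0, 0.027, 0.0, 0.0]
ft_force: [0.1, -0.1, -1.7]
width: 0.0249
grip_force: 45.0
```

>>> {"fn": "drive_tool", "kwargs": {"series": [[[0, 0, 0], 0], [[0, 0, 0], 0], [[0, 0, 0], 0], [[0, 0, 0], 0], [[0, 0, 0], 0], [[0, 0, 0], 0], [[0, 0, 0], 0], [[0, 0, 0], 0], [[0, 0, 0], 0], [[0, 0, 0], 0]]}}

```text
time: 37.15
ee_pos: [0.3998, -0.2633, 0.2516]
eef_rot: [1.0, 0.028, 0.0, 0.0]
ft_force: [-0.0, 0.5, -1.7]
width: 0.0247
grip_force: 45.0
```

```bash
python3 - <<'E'
from h import *
s,c=snap("wrist","w7"); print(yaw(s),s["joint_positions"],s["ft_force"],s["ee_pos"])
E
```

```text
3.208284652788387 [ 0.80973051  0.01460087 -0.32384596  1.78584473  0.00483856  1.34185811
 -1.02998234] [-0.03812767  0.49439915 -1.65956057] [ 0.39983586 -0.26331774  0.25157938]
```

View pics/w7.png

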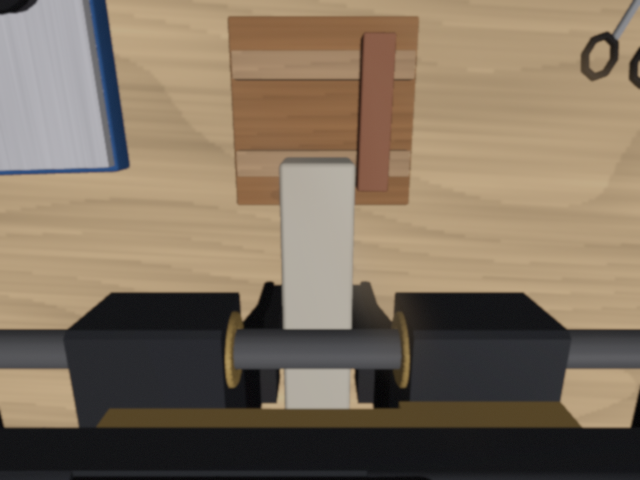

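```bash
python3 - <<'E'
from h import *
s,c=snap("wrist")
print(rackfit(c,s,[(229,17),(418,16),(409,204),(238,205)]))
print(rackfit(c,s,[(363,33),(395,33),(388,190),(358.5,190)],.055))
print(px2w(c,(318,166),s["ee_pos"][2]+.0134,s)-s["ee_pos"])
E
```

```text
(array([ 0.47569547, -0.26565365]), np.float64(3.4971934925761743), np.float64(3.565078164319999), np.float64(0.15861930691245288), np.float64(0.15805222777175526))
(array([ 0.47829766, -0.30610981]), np.float64(3.2143329506166007), np.float64(3.257251227640282), np.float64(0.11805234816629603), np.float64(0.024071387007363425))
[0.05889783 0.0022379  0.0134    ]
```

>>> {"fn": "drive_tool", "kwargs": {"series": [[[3.7, 2, 0], 0.2], [[3.75, 1.75, -3], 0], [[0, 0, -5], 0], [[0, 0, -5], 0], [[0, 0, -4], 0], [[0, 0, -2], 0], [[0, 0, -1], 0], [[0, 0, -0.6], 0], [[0, 0, -0.3], 0], [[0, 0, 0], 0]]}}

```text
time: 38.5
ee_pos: [0.4746, -0.226, 0.043]
eef_rot: [1.0, 0.03, 0.0, 0.0]
ft_force: [0.4, 0.1, -2.1]
width: 0.0246
grip_force: 45.0
```

>>> {"fn": "drive_tool", "kwargs": {"series": [[[0, 0, 0], 0], [[0, 0, -0.05], 0], [[0, 0, 0], 0], [[0, 0, 0], 0], [[0, 0, 0], 0], [[0, 0, 0], 0], [[0, 0, 0], 0], [[0, 0, 0], 0], [[0, 0, 0], 0], [[0, 0, 0], 0]]}}

```text
time: 39.75
ee_pos: [0.4743, -0.2258, 0.0421]
eef_rot: [1.0, 0.03, 0.0, 0.0]
ft_force: [-0.6, 0.9, -2.2]
width: 0.0245
grip_force: 45.0
```

>>> {"fn": "drive_tool", "kwargs": {"series": [[[0, 0, 0], 0], [[0, 0, 0], 0], [[0, 0, 0], 0], [[0, 0, 0], 0], [[0, 0, 2], 0], [[0, 0, 4], 0], [[0, 0, 5], 0], [[0.5, 2, 5], 10], [[1.5, 3, 0], 10], [[1.5, 4, 0], 10]], "hand": 0.48}}

```text
time: 41.0
ee_pos: [0.5098, -0.1358, 0.2029]
eef_rot: [0.957, 0.289, 0.001, 0.001]
ft_force: [0.7, 0.4, 0.2]
width: 0.0455
grip_force: 0.0
```

>>> {"fn": "drive_tool", "kwargs": {"series": [[[1.5, 4, 0], 10], [[1.5, 4, 0], 10], [[1.5, 4, 0], 10], [[1.5, 4, 0], 10], [[1.5, 3, 0], 10], [[1.5, 3, -1], 10], [[0.35, 1, -2], 3.2], [[0, 0, -3], 0], [[0, 0, 0], 0], [[0, 0, 0], 0]]}}

```text
time: 42.25
ee_pos: [0.603, 0.0935, 0.1428]
eef_rot: [0.666, 0.746, 0.0, 0.0]
ft_force: [-0.7, 0.8, 0.2]
width: 0.0453
grip_force: 0.0
```

```bash
python3 - <<'E'
from h import *
s,c=snap("wrist","w8"); print(yaw(s),s["joint_positions"],s["ee_pos"])
# sticks centreline: predicted pixels of grey/green ends
g=c["color"].astype(int)
for y in (150,200,240):
  row=g[y].sum(1); d=row[2:]-row[:-2]; print(y,[(i,int(d[i])) for i in range(len(d)) if abs(d[i])>110])
s,c=snap("top","top_ref"); 
E
```

```text
96.5051146097987 [ 0.3417596   0.46186766 -0.7378142   1.58112464  0.32480174  1.22452259
 -0.34145376] [0.60304808 0.09346063 0.14277705]
150 [(294, -140), (295, -178), (296, -129), (343, 166), (344, 190), (345, 133), (400, -182), (401, -235), (402, -182), (460, 150), (461, 131)]
200 [(294, -161), (295, -125), (343, 164), (344, 167), (396, -151), (397, -237), (398, -220), (454, 138), (455, 155)]
240 [(294, -163), (295, -161), (342, 149), (343, 148), (393, -138), (394, -237), (395, -232), (396, -112), (450, 167), (451, 140)]
```

>>> {"fn": "drive_tool", "kwargs": {"series": [[[0, 0.05, -3], 0], [[0, 0, -3], 0], [[0, 0, -1.1], 0], [[0, 0, 0], 0], [[0, 0, 0], 0], [[0, 0, 0], 0], [[0, 0, 0], 0], [[0, 0, 0], 0], [[0, 0, 0], 0], [[0, 0, 0], 0]]}}

```text
time: 43.6
ee_pos: [0.6028, 0.0947, 0.0711]
eef_rot: [0.665, 0.747, -0.0, -0.0]
ft_force: [0.3, 0.2, -0.1]
width: 0.0452
grip_force: 0.0
```

>>> {"fn": "drive_tool", "kwargs": {"series": [[[0, 0, 0], 0], [[0, 0, 0], 0], [[0, 0, 0], 0], [[0, 0, 0], 0], [[0, 0, 0], 0], [[0, 0, 0], 0], [[0, 0, 2], 0], [[0, 0, 4], 0], [[0, 0, 4], 0], [[0, 0, 4], 0]], "hand": 1}}

```text
time: 44.85
ee_pos: [0.6025, 0.0948, 0.2136]
eef_rot: [0.665, 0.747, 0.0, 0.0]
ft_force: [0.6, -0.3, -2.3]
width: 0.0241
grip_force: 45.0
```

>>> {"fn": "drive_tool", "kwargs": {"series": [[[-0.5, -3, 0], -3.1], [[-1, -4, 0], 0], [[-1, -4, 0], 0], [[-1, -4, 0], 0], [[-1, -4, 0], 0], [[-1, -4, 0], 0], [[-1, -4, 0], 0], [[-0.2, -1, 0], 0], [[0, 0, 0], 0], [[0, 0, 0], 0]]}}

```text
time: 46.1
ee_pos: [0.5363, -0.1835, 0.2115]
eef_rot: [0.684, 0.729, 0.0, 0.0]
ft_force: [0.8, 0.8, -2.7]
width: 0.0246
grip_force: 45.0
```

```bash
python3 - <<'E'
from h import *
ref=cv2.imread("pics/top_ref.png").astype(int)
s,c=snap("top","t9"); d=np.abs(c["color"][:,:,::-1].astype(int)-ref).sum(2)
print("diff rack",d[215:295,325:400].mean(),(d[215:295,325:400]>60).sum(), "basket/shears",(d[120:195,295:390]>60).sum(),(d[165:245,430:470]>60).sum())
s,c=snap("wrist","w9"); print(yaw(s),s["ee_pos"],s["joint_positions"],s["ft_force"],s["width"])
g=c["color"].astype(int); col=g[:,318].sum(1); e=[(i,int(col[i+1]-col[i-1])) for i in range(1,300) if abs(col[i+1]-col[i-1])>60]; print(e)
E
```

```text
diff rack 73.88466666666666 3441 basket/shears 210 0
93.6500895141807 [ 0.53630205 -0.18352148  0.21141318] [ 0.79660747  0.27982134 -0.64872702  1.61841276  0.1734172   1.30160699
  0.18408626] [ 0.84111226  0.95331172 -2.23894101] 0.024670174307514805
[(82, -75), (160, -65), (161, -179), (162, -257), (163, -168), (169, 65), (170, 62)]
```

>>> {"fn": "drive_tool", "kwargs": {"series": [[[1, 4, 0], 0], [[1, 4, 0], 0], [[1, 4, 0], 0], [[0, 0, 0], 0], [[0, 0, 0], 0], [[0, 0, 0], 0], [[0, 0, 0], 0], [[0, 0, 0], 0], [[0, 0, 0], 0], [[0, 0, 0], 0]]}}

```text
time: 47.45
ee_pos: [0.5658, -0.0654, 0.2111]
eef_rot: [0.685, 0.728, 0.0, 0.0]
ft_force: [-1.0, 0.3, -2.1]
width: 0.0249
grip_force: 45.0
```

```bash
python3 - <<'E'
from h import *
ref=cv2.imread("pics/top_ref.png").astype(int)
s,c=snap("top","t9b"); d=np.abs(c["color"][:,:,::-1].astype(int)-ref).sum(2)
print("diff rack",d[215:295,325:400].mean(),(d[215:295,325:400]>60).sum(),(d[215:295,365:400]>60).sum(), "basket",(d[120:195,295:390]>60).sum())
print([(int(x),int((d[215:295,x:x+5]>60).sum())) for x in range(325,400,5)],s["ee_pos"])
E
```

```text
diff rack 33.9175 1149 444 basket 164
[(325, 0), (330, 63), (335, 150), (340, 52), (345, 172), (350, 81), (355, 154), (360, 33), (365, 30), (370, 91), (375, 78), (380, 36), (385, 78), (390, 131), (395, 0)] [ 0.56584881 -0.06538746  0.21110263]
```

```bash
python3 - <<'E'
import cv2,numpy as np
a=cv2.imread("pics/top_ref.png")[120:300,290:410];b=cv2.imread("pics/t9b.png")[120:300,290:410]
cv2.imwrite("pics/cmp.png",cv2.resize(np.hstack([a,b]),None,fx=3.3,fy=3.3,interpolation=cv2.INTER_CUBIC))
E
```

```text
(no output)
```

View pics/cmp.png

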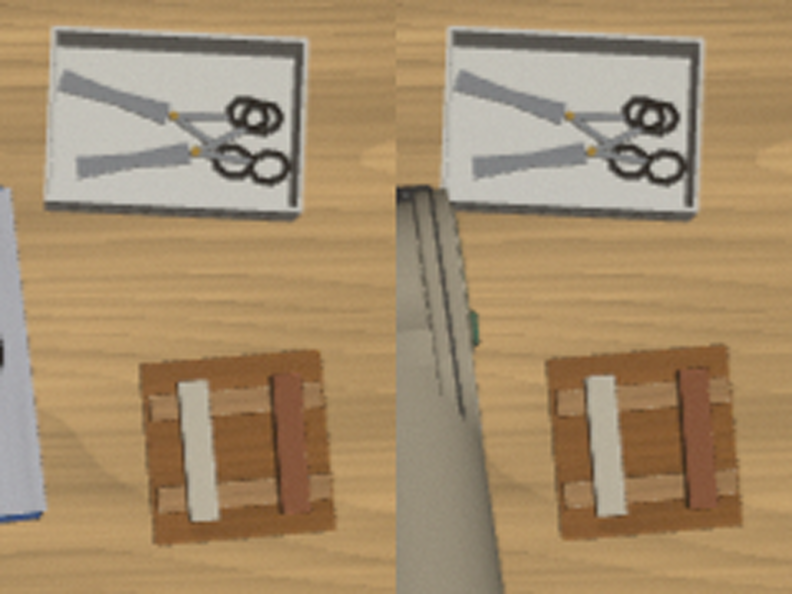

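```bash
cat >> h.py <<'E'
def shift(c,a,b,z=.03,box=(318,212,400,295),ctr=(.4757,-.2656)):
    """rigid motion of the rack from top image a to b by ECC: new centre, turn (deg, world z)"""
    a,b=[cv2.cvtColor(x,cv2.COLOR_BGR2GRAY) for x in(a,b)]
    m=np.zeros(a.shape,np.uint8); u0,v0=w2px(c,[*ctr,z]); q=np.int32([w2px(c,[ctr[0]+dx,ctr[1]+dy,z]) for dx,dy in((.085,.085),(.085,-.085),(-.085,-.085),(-.085,.085))])
    cv2.fillConvexPoly(m,q,255)
    W=np.float32([[1,0,2.5],[0,1,-1.5]]); W[0,2]=0;W[1,2]=0
    cc,W=cv2.findTransformECC(a,b,W,cv2.MOTION_EUCLIDEAN,(3,300,1e-7),m,5)
    n=W@np.array([u0,v0,1]); P=px2w(c,n,z); t=np.degrees(np.arctan2(W[1,0],W[0,0]))
    return cc,P[:2],-t
E
python3 - <<'E'
from h import *
s,c=snap("top")
print(shift(c,cv2.imread("pics/top_ref.png"),c["color"][:,:,::-1].copy()))
E
```

```text
(0.9891278341351483, array([ 0.47979906, -0.27537332]), np.float32(0.32422844))
```

>>> {"fn": "drive_tool", "kwargs": {"series": [[[-0.9, -4, 0], 0], [[-0.9, -4, 0], 0], [[-0.9, -4, 0], 0], [[-0.9, -4, 0], 0], [[-1, -4.55, 0], 0], [[0, 0, 0], 0], [[0, 0, 0], 0], [[0, 0, -3], 0], [[0, 0, -3], 0], [[0, 0, 0], 0]]}}

```text
time: 48.8
ee_pos: [0.519, -0.2689, 0.1493]
eef_rot: [0.684, 0.729, -0.0, -0.002]
ft_force: [-0.3, 0.4, -1.7]
width: 0.0244
grip_force: 45.0
```

```bash
python3 - <<'E'
from h import *
s,c=snap("wrist","w10"); print(s["ee_pos"],yaw(s),s["joint_positions"])
im=c["color"][:,:,::-1].copy()
a=np.radians(3.7);X=np.array([np.cos(a),np.sin(a)]);Y=np.array([-X[1],X[0]]);C=np.array([.4798,-.2754])
for q,z in(([(80,80),(80,-80),(-80,-80),(-80,80)],.012),([(60,52),(60,28),(-60,28),(-60,52)],.055),([(60,-28),(60,-52),(-60,-52),(-60,-28)],.055)):
    cv2.polylines(im,[np.int32([w2px(c,[*(C+X*i/1e3+Y*j/1e3),z],s) for i,j in q])],True,(0,255,0),1)
cv2.imwrite("pics/w10o.png",im)
E
```

```text
[ 0.51901005 -0.26894668  0.14925884] 93.62729468207229 [ 0.88303724  0.36552082 -0.59094581  1.6458394   0.21406971  1.19979913
  0.30716901]
```

View pics/w10o.png

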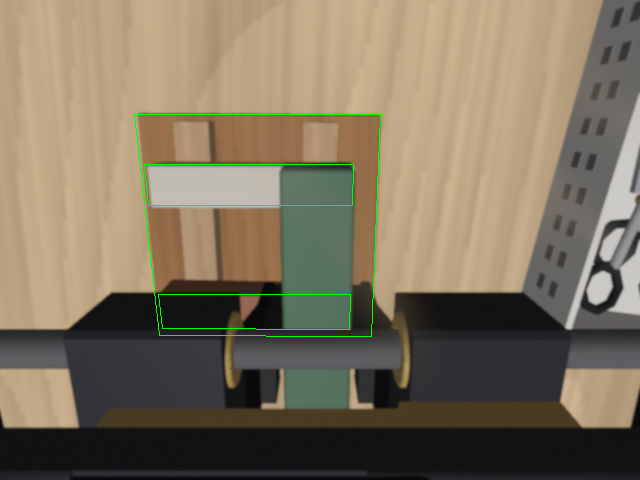

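>>> {"fn": "drive_tool", "kwargs": {"series": [[[0.05, -0.15, -3], 0], [[0, 0, -2.5], 0], [[0, 0, -1.5], 0], [[0, 0, -0.7], 0], [[0, 0, -0.4], 0], [[0, 0, -0.1], 0], [[0, 0, 0], 0], [[0, 0, 0], 0], [[0, 0, 0], 0], [[0, 0, 0], 0]]}}

```text
time: 50.1
ee_pos: [0.5203, -0.2723, 0.0692]
eef_rot: [0.685, 0.728, 0.0, 0.0]
ft_force: [0.5, -0.5, -2.3]
width: 0.0245
grip_force: 45.0
```

>>> {"fn": "drive_tool", "kwargs": {"series": [[[0, 0, 0], 0], [[0, 0, 0], 0], [[0, 0, 0], 0], [[0, 0, 0], 0], [[0, 0, 0], 0], [[0, 0, 0], 0], [[0, 0, 0], 0], [[0, 0, 0], 0], [[0, 0, 0], 0], [[0, 0, 0], 0]]}}

```text
time: 51.35
ee_pos: [0.5203, -0.2723, 0.0691]
eef_rot: [0.685, 0.728, 0.0, 0.0]
ft_force: [0.4, -0.6, -1.6]
width: 0.0246
grip_force: 45.0
```

>>> {"fn": "drive_tool", "kwargs": {"series": [[[-0.05, 0.1, -0.1], 0], [[0, 0, -0.1], 0], [[0, 0, -0.05], 0], [[0, 0, 0], 0], [[0, 0, 0], 0], [[0, 0, 0], 0], [[0, 0, 0], 0], [[0, 0, 0], 0], [[0, 0, 0], 0], [[0, 0, 0], 0]]}}

```text
time: 52.6
ee_pos: [0.5198, -0.2713, 0.0666]
eef_rot: [0.685, 0.728, 0.0, 0.0]
ft_force: [-0.4, -1.0, -2.3]
width: 0.0246
grip_force: 45.0
```

>>> {"fn": "drive_tool", "kwargs": {"series": [[[0, 0, 0], 0], [[0, 0, 0], 0], [[0, 0, 0], 0], [[0, 0, 0], 0], [[0, 0, 2], 0], [[0, 0, 4], 0], [[0, 0, 5], 0], [[0.5, 2, 2], 0.6], [[1.2, 3, 0], 1], [[1.5, 4, 0], 1]], "hand": 0.48}}

```text
time: 53.85
ee_pos: [0.552, -0.1804, 0.1975]
eef_rot: [0.669, 0.744, -0.0, 0.0]
ft_force: [0.8, 0.7, -1.0]
width: 0.045
grip_force: 0.0
```

>>> {"fn": "drive_tool", "kwargs": {"series": [[[1.5, 4, 0], 1], [[1.5, 4, 0], 0], [[1.5, 4, 0], 0], [[1.5, 4, 0], 0], [[1.5, 4, 0], 0], [[1.5, 4, 0], 0], [[1.5, 4, 0], 0], [[0, 0.6, -1], 0], [[0, 0, 0], 0], [[0, 0, 0], 0]]}}

```text
time: 55.1
ee_pos: [0.6568, 0.1031, 0.1869]
eef_rot: [0.663, 0.749, -0.0, 0.0]
ft_force: [-0.9, 0.5, 0.4]
width: 0.0451
grip_force: 0.0
```

```bash
python3 - <<'E'
from h import *
s,c=snap("wrist","w11"); print(yaw(s),s["joint_positions"],s["ee_pos"])
g=c["color"].astype(int)
for y in (130,170,220):
  row=g[y].sum(1); d=row[2:]-row[:-2]; print(y,[(i,int(d[i])) for i in range(len(d)) if abs(d[i])>110])
s,c=snap("top","top_ref2"); print(shift(c,cv2.imread("pics/t9b.png"),c["color"][:,:,::-1].copy(),ctr=(.4798,-.2754)))
# green stick in top view
im=c["color"].astype(int); m=((im[:,:,1]-im[:,:,0])>15)&(im[:,:,1]>im[:,:,2]); m=m.astype(np.uint8); m[:,:320]=0;m[:,400:]=0;m[:210]=0;m[300:]=0
p=np.argwhere(m)[:,::-1].astype(np.float32); R=cv2.minAreaRect(p); print(len(p),R,[px2w(c,q,.08)[:2].round(4) for q in cv2.boxPoints(R)],px2w(c,R[0],.08))
E
```

```text
97.01043024922231 [ 0.26964569  0.54089512 -0.71369454  1.37214277  0.35302843  1.35700661
 -0.32467101] [0.65681595 0.10312946 0.18687993]
130 [(367, -166), (368, -162), (372, 147), (373, 128)]
170 [(301, -148), (342, 148), (343, 157), (364, -133), (365, -169), (366, -130), (369, 159), (370, 138)]
220 [(300, -136), (340, 132), (341, 133), (361, -151), (362, -140), (366, 128)]
(0.8218342981636425, array([ 0.47975783, -0.27507318]), np.float32(0.23003381))
344 ((366.97955322265625, 239.27462768554688), (8.148216247558594, 42.28019332885742), 84.80557250976562) [array([ 0.5279, -0.2156]), array([ 0.5355, -0.3325]), array([ 0.513 , -0.3338]), array([ 0.5055, -0.217 ])] [ 0.52044499 -0.2746529   0.08      ]
```

>>> {"fn": "drive_tool", "kwargs": {"series": [[[0, 0.2, -3], 0], [[0, 0, -4], 0], [[0, 0, -3], 0], [[0, 0, -1], 0], [[0, 0, -0.5], 0], [[0, 0, 0], 0], [[0, 0, 0], 0], [[0, 0, 0], 0], [[0, 0, 0], 0], [[0, 0, 0], 0]]}}

```text
time: 56.45
ee_pos: [0.6569, 0.1067, 0.0717]
eef_rot: [0.662, 0.75, 0.0, 0.0]
ft_force: [0.3, -0.6, -0.3]
width: 0.045
grip_force: 0.0
```

>>> {"fn": "drive_tool", "kwargs": {"series": [[[0, 0, 0], 0], [[0, 0, 0], 0], [[0, 0, 0], 0], [[0, 0, 0], 0], [[0, 0, 0], 0], [[0, 0, 0], 0], [[0, 0, 2], 0], [[0, 0, 4], 0], [[0, 0, 4], 0], [[0, 0, 4], 0]], "hand": 1}}

```text
time: 57.7
ee_pos: [0.6565, 0.1068, 0.2142]
eef_rot: [0.662, 0.75, 0.0, 0.0]
ft_force: [0.7, 0.7, -2.5]
width: 0.0242
grip_force: 44.8
```

>>> {"fn": "drive_tool", "kwargs": {"series": [[[-1.5, -3, 0], -3.3], [[-2, -3, 0], 0], [[-2, -3, 0], 0], [[-2, -3, 0], 0], [[-2, -3, 0], 0], [[0, 0, 0], 0], [[0, 0, 0], 0], [[0, 0, 0], 0], [[0, 0, 0], 0], [[0, 0, 0], 0]]}}

```text
time: 58.95
ee_pos: [0.5619, -0.0428, 0.2115]
eef_rot: [0.683, 0.73, 0.0, -0.0]
ft_force: [0.0, -1.1, -3.0]
width: 0.0246
grip_force: 44.8
```

```bash
python3 - <<'E'
from h import *
s,c=snap("wrist","w12"); print(yaw(s),s["joint_positions"],s["ee_pos"])
g=c["color"].astype(int); col=g[:,318].sum(1); print([(i,int(col[i+1]-col[i-1])) for i in range(1,300) if abs(col[i+1]-col[i-1])>60])
s,c=snap("top","t12"); print(shift(c,cv2.imread("pics/top_ref2.png"),c["color"][:,:,::-1].copy(),ctr=(.4798,-.2752)))
E
```

```text
93.85622444710629 [ 0.6019266   0.286475   -0.71980204  1.62358474  0.19393618  1.30495098
 -0.08157989] [ 0.56194426 -0.04277959  0.21148603]
[(160, -101), (161, -210), (162, -246), (163, -136), (169, 61)]
(0.9996644772253839, array([ 0.4798017 , -0.27517483]), np.float32(0.033117015))
```

>>> {"fn": "drive_tool", "kwargs": {"series": [[[-2, -4, 0], 0], [[-2.2, -4, 0], 0], [[-2, -4, 0], 0], [[-2, -4, 0], 0], [[-2, -4, 0], 0], [[-2, -3.4, 0], 0], [[0, 0, 0], 0], [[0, 0, -3], 0], [[0, 0, -4], 0], [[0, 0, -3], 0]]}}

```text
time: 60.3
ee_pos: [0.44, -0.2762, 0.1102]
eef_rot: [0.683, 0.731, 0.0, -0.0]
ft_force: [-0.2, 0.0, -2.0]
width: 0.0247
grip_force: 44.8
```

>>> {"fn": "drive_tool", "kwargs": {"series": [[[0, 0, -2], 0], [[0, 0, -1], 0], [[0, 0, -0.5], 0], [[0, 0, -0.5], 0], [[0, 0, 0], 0], [[0, 0, 0], 0], [[0, 0, 0], 0], [[0, 0, 0], 0], [[0, 0, 0], 0], [[0, 0, 0], 0]]}}

```text
time: 61.55
ee_pos: [0.4398, -0.2773, 0.0716]
eef_rot: [0.683, 0.73, 0.0, 0.0]
ft_force: [0.5, -0.2, -2.6]
width: 0.0245
grip_force: 44.8
```

Lower 0.5 cm more, then release and retreat upward.

>>> {"fn": "drive_tool", "kwargs": {"series": [[[0, 0, -0.2], 0], [[0, 0, -0.2], 0], [[0, 0, -0.1], 0], [[0, 0, 0], 0], [[0, 0, 0], 0], [[0, 0, 0], 0], [[0, 0, 0], 0], [[0, 0, 0], 0], [[0, 0, 0], 0], [[0, 0, 0], 0]]}}

```text
time: 62.8
ee_pos: [0.4399, -0.2773, 0.0666]
eef_rot: [0.683, 0.73, 0.0, 0.0]
ft_force: [0.4, -0.1, -1.9]
width: 0.025
grip_force: 44.8
```

>>> {"fn": "drive_tool", "kwargs": {"series": [[[0, 0, 0], 0], [[0, 0, 0], 0], [[0, 0, 0], 0], [[0, 0, 0], 0], [[0, 0, 2], 0], [[0, 0, 4], 0], [[0, 0, 5], 0], [[1, 2, 4], 0], [[1, 3, 0], 0], [[1, 4, 0], 0]], "hand": 0.48}}

```text
time: 64.05
ee_pos: [0.4702, -0.1871, 0.2171]
eef_rot: [0.684, 0.73, 0.0, 0.001]
ft_force: [1.3, 0.7, -0.5]
width: 0.0453
grip_force: 0.0
```

>>> {"fn": "drive_tool", "kwargs": {"series": [[[2, 4, 0], -2.5], [[2, 4, 0], -2.5], [[2, 4, 0], -2.5], [[2, 3, 0], -2.5], [[1, 0, 0], -5], [[0, 0, 0], 0], [[0, 0, 0], 0], [[0, 0, 0], 0], [[0, 0, 0], 0], [[0, 0, 0], 0]], "hand": 0.3}}

```text
time: 65.3
ee_pos: [0.5597, -0.0375, 0.2167]
eef_rot: [0.773, 0.635, 0.0, 0.0]
ft_force: [-1.7, 0.2, 0.4]
width: 0.0608
grip_force: 0.0
```

```bash
python3 - <<'E'
from h import *
s,c=snap("wrist","w13"); print(yaw(s),s["joint_positions"],s["ee_pos"],s["time"])
g=c["color"].astype(int)
s,c=snap("top","t13"); print(shift(c,cv2.imread("pics/top_ref2.png"),c["color"][:,:,::-1].copy(),ctr=(.4798,-.2752)))
im=c["color"][:,:,::-1]
w=cv2.imread("pics/w13.png")
a=cv2.resize(im[195:310,300:420],(400,383)); b=cv2.resize(w,(400,300)); o=np.zeros((400,800,3),np.uint8); o[:383,:400]=a;o[:300,400:]=b; cv2.imwrite("pics/c13.png",o)
E
```

```text
78.80225080498822 [ 0.59915865  0.2769688  -0.72455497  1.623244    0.18872005  1.31286887
 -0.35024276] [ 0.55974308 -0.03751195  0.21666077] 65.3
(0.7822989341831631, array([ 0.48039688, -0.27506755]), np.float32(-0.23957498))
```

View pics/c13.png

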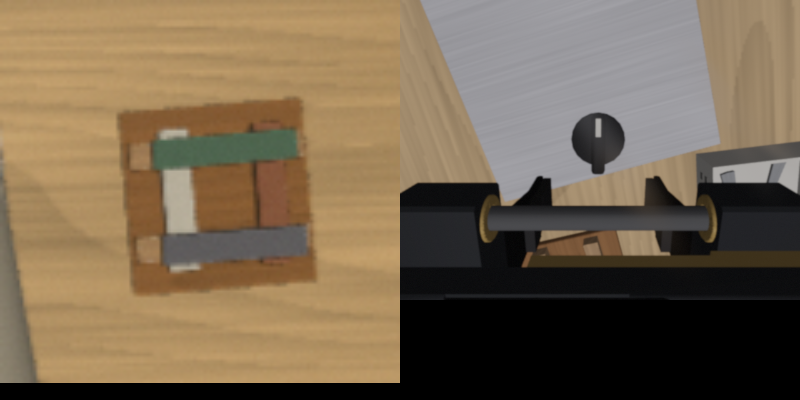

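```bash
python3 - <<'E'
from h import *
s,c=snap("wrist"); print("knob",px2w(c,(317,221),.083,s),s["ee_pos"])
s,c=snap("top")
a=np.radians(3.7);X=np.array([np.cos(a),np.sin(a)]);Y=np.array([-X[1],X[0]])
f=lambda u,v,z:px2w(c,(300+u/3.3333,195+v/3.3304),z)[:2]
C=np.mean([f(*p,.012) for p in((118,113),(300,98),(315,281),(133,294))],0);print("rack",C)
for n,q in(("green",[(153,142),(298,128),(299,156),(154,168)]),("grey",[(163,236),(307,226),(308,252),(165,265)])):
    m=np.mean([f(*p,.08) for p in q],0); print(n,m,(m-C)@X,(m-C)@Y)
E
```

```text
knob [ 0.5608049  -0.03219983  0.083     ] [ 0.55979585 -0.03740603  0.2166132 ]
rack [ 0.47992722 -0.27609666]
green [ 0.51952676 -0.27698317] 0.03945978804444837 -0.003440115203576148
grey [ 0.43971826 -0.28269212] -0.040550767043480526 -0.003986938147120363
```

>>> {"fn": "drive_tool", "kwargs": {"series": [[[0.08, 0.4, -3], 0.3], [[0, 0, -4], 0], [[0, 0, -3], 0], [[0, 0, -1.5], 0], [[0, 0, -0.6], 0], [[0, 0, 0], 0], [[0, 0, 0], 0], [[0, 0, 0], 0], [[0, 0, 0], 0], [[0, 0, 0], 0]]}}

```text
time: 66.75
ee_pos: [0.5607, -0.0333, 0.0957]
eef_rot: [0.771, 0.637, 0.0, 0.0]
ft_force: [0.9, 0.1, -0.3]
width: 0.0611
grip_force: 0.0
```

>>> {"fn": "drive_tool", "kwargs": {"series": [[[0, 0, 0], 0], [[0, 0, 0], 0], [[0, 0, 0], 0], [[0, 0, 0], 0], [[0, 0, 0], 0], [[0, 0, 0], 0], [[-0.02, 0.226, 0], 5], [[-0.044, 0.452, 0], 10], [[-0.044, 0.452, 0], 10], [[-0.044, 0.452, 0], 10]], "hand": 1}}

```text
time: 68.0
ee_pos: [0.559, -0.0173, 0.0956]
eef_rot: [0.542, 0.841, 0.0, -0.0]
ft_force: [-1.2, -0.0, -0.8]
width: 0.0137
grip_force: 45.0
```

```bash
python3 - <<'E'
from h import *
s=r.read_state(); print(yaw(s),s["joint_positions"],s["ft_force"],s["torque"],s["ee_pos"])
E
```

```text
114.4105030707484 [ 0.61958032  0.42500277 -0.81018252  1.75911625  0.34080334  1.10429413
  0.12382674] [-1.15064303 -0.00632073 -0.79432219] [ 0.09372818 -0.08130753 -0.327633  ] [ 0.55903182 -0.0173239   0.0955977 ]
```

>>> {"fn": "drive_tool", "kwargs": {"series": [[[-0.044, 0.452, 0], 10], [[-0.044, 0.452, 0], 10], [[-0.044, 0.452, 0], 10], [[-0.044, 0.452, 0], 10], [[-0.044, 0.452, 0], 10], [[-0.044, 0.452, 0], 10], [[-0.044, 0.452, 0], 10], [[-0.044, 0.452, 0], 10], [[-0.044, 0.452, 0], 10], [[0, 0, 0], 0]]}}

```text
time: 69.25
ee_pos: [0.5553, 0.0232, 0.0956]
eef_rot: [-0.208, 0.978, 0.0, 0.0]
ft_force: [0.1, -0.8, -0.3]
width: 0.0139
grip_force: 45.0
```

>>> {"fn": "drive_tool", "kwargs": {"series": [[[0, 0, 0], 0], [[0, 0, 0], 0], [[0, 0, 0], 0], [[0, 0, 0], 0], [[0, 0, 0], 0], [[0, 0, 0], 0], [[0, 0, 2], 0], [[0, 0, 2], -10], [[0, 0, 0], -10], [[0, 0, 0], -10]], "hand": 0}}

```text
time: 70.5
ee_pos: [0.5557, 0.0234, 0.1373]
eef_rot: [0.054, 0.999, 0.0, 0.001]
ft_force: [-0.5, 0.9, -0.2]
width: 0.0866
grip_force: 0.0
```

>>> {"fn": "drive_tool", "kwargs": {"series": [[[0, 0, 0], -10], [[0, 0, 0], -10], [[0, 0, 0], -10], [[0, 0, 0], -10], [[0, 0, 0], -10], [[0, 0, 0], -10], [[0, 0, 0], -10], [[0, 0, 0], -10], [[0, 0, 0], -10], [[0, 0, 0], -10]]}}

```text
time: 71.75
ee_pos: [0.5556, 0.0238, 0.1371]
eef_rot: [0.8, 0.601, 0.001, 0.0]
ft_force: [-0.1, -0.0, -0.4]
width: 0.0867
grip_force: 0.0
```

>>> {"fn": "drive_tool", "kwargs": {"series": [[[0, 0, 0], -10], [[0, 0, 0], -10], [[0, 0, 0], -10], [[0, 0, 0], -10], [[0, 0, 0], -10], [[0, 0, 0], 0], [[0, 0, 0], 0], [[0, 0, 0], 0], [[0, 0, 0], 0], [[0, 0, 0], 0]]}}

```text
time: 73.0
ee_pos: [0.5551, 0.0232, 0.1356]
eef_rot: [0.978, 0.209, -0.0, -0.0]
ft_force: [0.6, 0.1, -0.2]
width: 0.0871
grip_force: 0.0
```

```bash
python3 - <<'E'
from h import *
s,c=snap("wrist","w14"); print(yaw(s),s["joint_positions"],s["ee_pos"])
g=c["color"].astype(int)
# dark disc/bar: columns of dark pixels per row
for y in range(200,325,12):
  row=g[y,220:420].sum(1); k=np.where(row<200)[0]+220; d=row[2:]-row[:-2]; print(y,(k.min(),k.max()) if len(k) else None,[(i+221,int(d[i])) for i in range(len(d)) if 10<abs(d[i])<60][:12])
E
```

```text
24.136921041079013 [ 0.38764718  0.31403733 -0.60000385  1.73931591  0.1924769   1.14745168
 -1.41863748] [0.55513924 0.02315969 0.13555564]
200 None [(262, 14), (263, 12), (347, -11)]
212 (np.int64(302), np.int64(332)) [(258, 11), (292, -16), (293, -23), (294, -35), (295, -49), (300, -58), (301, -36), (302, -19), (303, -12), (304, -11), (332, 13), (333, 30)]
224 (np.int64(280), np.int64(354)) [(254, 11), (255, 13), (274, -11), (275, -36), (281, -38), (283, 15), (285, 11), (288, 14), (351, -13), (353, 23), (359, 35), (414, 11)]
236 (np.int64(269), np.int64(364)) [(251, 14), (252, 12), (265, -17), (271, -18), (304, 14), (362, -14), (369, 16), (409, 11), (416, -13), (417, -34)]
248 (np.int64(264), np.int64(370)) [(248, 11), (259, -11), (260, -46), (265, -39), (268, 11), (300, -15), (301, -15), (334, 11), (368, -11), (374, 55), (403, 12), (411, -14)]
260 (np.int64(261), np.int64(373)) [(258, -46), (263, -26), (300, -22), (301, -22), (309, 11), (332, 12), (333, 18), (372, 51), (377, 14), (398, 12), (399, 12), (406, -17)]
272 (np.int64(262), np.int64(412)) [(240, 12), (258, -42), (263, -32), (300, -21), (301, -22), (302, -16), (305, 13), (308, 13), (332, 13), (333, 11), (334, 14), (335, 13)]
284 (np.int64(264), np.int64(419)) [(236, 13), (260, -17), (266, -19), (267, -13), (300, -13), (301, -23), (302, -23), (304, 11), (307, 12), (308, 12), (313, 12), (322, 11)]
296 (np.int64(271), np.int64(362)) [(267, -18), (273, -21), (284, -12), (300, -17), (301, -22), (302, -18), (305, 14), (309, 13), (314, 14), (332, 14), (333, 19), (334, 15)]
308 (np.int64(283), np.int64(351)) [(278, -15), (279, -53), (285, -41), (286, -11), (301, -25), (302, -24), (306, 15), (309, 12), (330, -14), (332, 14), (333, 20), (341, 11)]
320 (np.int64(304), np.int64(331)) [(300, -36), (305, -29), (308, 18), (314, 18), (320, -17), (326, -24), (327, -13), (328, -16), (335, 17), (373, 13), (380, -17), (381, -31)]
```

>>> {"fn": "drive_tool", "kwargs": {"series": [[[0, 0, -2], 0], [[0, 0, -2], 0], [[0, 0, 0], 0], [[0, 0, 0], 0], [[0, 0, 0], 0], [[0, 0, 0], 0], [[0, 0, 0], 0], [[0, 0, 0], 0], [[0, 0, 0], 0], [[0, 0, 0], 0]], "hand": 0.3}}

```text
time: 74.3
ee_pos: [0.5551, 0.0232, 0.0956]
eef_rot: [0.978, 0.209, -0.0, 0.0]
ft_force: [0.3, 0.2, -0.0]
width: 0.0612
grip_force: 0.0
```

>>> {"fn": "drive_tool", "kwargs": {"series": [[[0, 0, 0], 0], [[0, 0, 0], 0], [[0, 0, 0], 0], [[0, 0, 0], 0], [[0, 0, 0], 0], [[0, 0, 0], 0], [[-0.02, 0.226, 0], 5], [[-0.044, 0.452, 0], 10], [[-0.044, 0.452, 0], 10], [[-0.044, 0.452, 0], 10]], "hand": 1}}

```text
time: 75.55
ee_pos: [0.554, 0.0386, 0.0956]
eef_rot: [0.869, 0.495, 0.0, 0.0]
ft_force: [1.8, -0.9, -2.1]
width: 0.0137
grip_force: 45.0
```

>>> {"fn": "drive_tool", "kwargs": {"series": [[[-0.044, 0.452, 0], 10], [[-0.044, 0.452, 0], 10], [[-0.044, 0.452, 0], 10], [[-0.044, 0.452, 0], 10], [[-0.044, 0.452, 0], 10], [[-0.044, 0.452, 0], 10], [[-0.044, 0.452, 0], 10], [[-0.044, 0.452, 0], 10], [[-0.044, 0.452, 0], 10], [[-0.044, 0.452, 0], 10]]}}

```text
time: 76.8
ee_pos: [0.5507, 0.084, 0.0957]
eef_rot: [0.179, 0.984, 0.001, 0.001]
ft_force: [8.8, 0.7, -8.2]
width: 0.0137
grip_force: 45.1
```

>>> {"fn": "drive_tool", "kwargs": {"series": [[[-0.044, 0.452, 0], 10], [[-0.044, 0.452, 0], 10], [[-0.02, 0.2, 0], 4], [[0, 0, 0], 0], [[0, 0, 0], 0], [[0, 0, 0], 0], [[0, 0, 0], 0], [[0, 0, 0], 0], [[0, 0, 0], 0], [[0, 0, 0], 0]]}}

```text
time: 78.05
ee_pos: [0.5497, 0.0952, 0.0957]
eef_rot: [-0.027, 1.0, 0.001, 0.002]
ft_force: [8.6, 1.1, -7.3]
width: 0.0135
grip_force: 45.0
```

```bash
python3 - <<'E'
from h import *
s=r.read_state(); print(yaw(s),s["joint_positions"],s["ft_force"],s["torque"],s["ee_pos"],s["width"])
E
```

```text
-176.92161819286744 [ 0.6266064   0.5511409  -1.108033    1.75687712  0.53420074  1.16974219
  0.98495879] [ 8.64440777  1.10504387 -7.29797616] [ 0.47026303 -2.03299329  0.12456417] [0.54974636 0.09521435 0.09567904] 0.013466774855298725
```

>>> {"fn": "drive_tool", "kwargs": {"series": [[[0, 0.08, 0], 2], [[0, 0.04, 0], 1], [[0, 0, 0], 1], [[0, 0, 0], 1], [[0, 0, 0], 1], [[0, 0, 0], 1], [[0, 0, 0], 0], [[0, 0, 0], 0], [[0, 0, 0], 0], [[0, 0, 0], 0]]}}

```text
time: 79.3
ee_pos: [0.5493, 0.096, 0.0956]
eef_rot: [-0.087, 0.996, 0.0, 0.001]
ft_force: [5.5, 0.6, -4.3]
width: 0.0145
grip_force: 46.9
```

```bash
python3 - <<'E'
from h import *
s=r.read_state(); print(yaw(s),s["joint_positions"],s["ft_force"],s["torque"],s["ee_pos"],s["width"])
E
```

```text
-170.03249871348916 [ 0.63868939  0.5656522  -1.13113669  1.7558718   0.55237098  1.17955063
  1.09120181] [ 5.5090115   0.57467845 -4.30151137] [ 0.34419707 -1.39504168 -0.98812024] [0.54930066 0.09598058 0.09564848] 0.014452278892284206
```

>>> {"fn": "drive_tool", "kwargs": {"series": [[[0, 0, 0], 0], [[0, 0, 0], 0], [[0, 0, 0], 0], [[0, 0, 0], 0], [[0, 0, 0], 0], [[0, 0, 3], 0], [[0, 0, 5], 0], [[0, 0, 5], 0], [[0, 0, 2], 0], [[0, 0, 0], 0]], "hand": 0.2}}

```text
time: 80.55
ee_pos: [0.5486, 0.0965, 0.2463]
eef_rot: [-0.088, 0.996, -0.0, 0.001]
ft_force: [0.0, -0.5, -0.1]
width: 0.0696
grip_force: 0.0
```

>>> {"fn": "drive_tool", "kwargs": {"series": [[[0, -4, 0], 0], [[0, -4, 0], 0], [[0, -3, 0], 0], [[-1, 0, 0], 0], [[0, 0, 0], 0], [[0, 0, 0], 0], [[0, 0, 0], 0], [[0, 0, 0], 0], [[0, 0, 0], 0], [[0, 0, 0], 0]]}}

```text
time: 81.8
ee_pos: [0.5382, -0.0135, 0.2456]
eef_rot: [-0.088, 0.996, 0.0, 0.0]
ft_force: [-0.3, -0.1, 0.3]
width: 0.0697
grip_force: 0.0
```

```bash
python3 - <<'E'
from h import *
s,c=snap("top","t15"); print(s["ee_pos"],yaw(s),s["time"])
print(shift(c,cv2.imread("pics/t13.png"),c["color"][:,:,::-1].copy(),ctr=(.4798,-.2752)))
a=cv2.imread("pics/top0.png").astype(int); b=c["color"][:,:,::-1].astype(int); d=np.abs(a-b).sum(2)
print("basket",(d[122:192,298:390]>60).sum(),"shears",(d[165:245,430:470]>60).sum(),"bottle",(d[300:332,158:192]>60).sum())
s,w=snap("wrist")
g=w["color"].astype(int).sum(2)
# table edge (fixed home line measured at start: (.6904,.0576)-(.4748,.0367)) in start top image and now
s,c2=snap("scene","s15"); sa=cv2.imread("pics/scene0.png").astype(int); ds=np.abs(sa-c2["color"][:,:,::-1].astype(int)).sum(2)
print("scene bits: table edge near (355,215..260)",(ds[215:265,300:450]>60).sum())
for X in((.6904,.0576,.06),(.64,.0527,.06),(.4748,.0367,.06)): print(w2px(c,X),w2px(c2,X))
for col in (360,400): print([int((c2["color"][y,col].astype(int)-c2["color"][y-2,col]).sum()) for y in range(200,262,2)],[int((sa[y,col]-sa[y-2,col]).sum()) for y in range(200,262,2)])
E
```

```text
[ 0.53821395 -0.01348346  0.2455828 ] -169.88760137786267 81.8
(0.9986106495954724, array([ 0.48049269, -0.27509387]), np.float32(0.853765))
basket 0 shears 0 bottle 0
scene bits: table edge near (355,215..260) 1
[245.68949058 181.71784279] [414.92499758 243.26524926]
[247.845028   199.67077641] [395.79592566 233.98918051]
[254.92086743 258.78802373] [338.23770176 206.05911918]
[-1, 4, -5, 1, -2, 1, -4, 5, -32, -130, -61, -56, 2, -43, 3, 129, -115, 7, 14, 2, 1, -5, 5, 0, 0, 2, -2, -2, 6, -6, -4] [-2, 6, -6, -2, -1, 1, -1, 2, -26, -128, -62, -53, 5, -41, -1, 124, -101, 5, 13, -4, 2, -4, 2, -4, 8, 0, -2, 0, -3, 0, 1]
[-1, 3, -5, 3, -4, 16, -3, 5, -4, 3, -6, -1, -6, 4, 2, -7, -1, 3, -65, -90, 12, 18, 1, -2, -46, -106, -2, -1, 0, -2, 0] [-5, 7, -3, 1, -2, 13, -1, 4, -4, -2, -3, -1, -2, 0, 5, -7, -3, 4, -62, -87, 9, 17, 2, 0, -39, -109, 4, -9, 5, -5, 5]
```

```bash
python3 -c "
from bench import r
print(r.close_job())"
```

```text
the job is handed in; nothing more can be done
None
```

I wound the table out to its stop, stacked the four sticks that were there (brown, cream, green, grey) as a two-layer crosswise tower on the rack, wound the empty table fully home, and handed the job in at about 82 s. The rack got knocked about 1 cm partway through with its first layer on it, and I placed the second layer to its new position; that layer sits about 3–4 mm off centre along its length. The basket, scissors and oil bottle had not moved.

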